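# Lock the reagent bottles away

### The arm

A 6-joint arm with a two-finger parallel gripper is mounted at the origin on a cart in front of the work surface, level with it; the furniture and walls round the work are solid. World frame = base frame: x ahead of the robot, y to its left, z up, the work surface at z = 0. Lengths are in m, angles in rad, forces in N, time in s.
With the tool pointing down it reaches from about 0.4 to 0.925 m from the base axis. Payload 12.5 kg.
Tool frame: the origin (TCP) lies on the centre line of the jaws, within the pads' length; the fingertips stand 25 mm ahead of it and the grasp point (between the pads) lies 6 mm ahead of it; z points along the fingers, y is the line along which they close (so a half turn about z gives the same grasp; the last joint's range is limited). The gripper opens to 95 mm and grips with 3 to 60 N. Pads are 20 mm wide; open, the fingers measure 119 mm over their backs; the gripper's body (75 mm by 180 mm) begins 59 mm behind the grasp point.
Start: joints at [1.221, 0.491, 1.559, -0, 1.092, -0.106], TCP at [0.151, 0.607, 0.24] pointing down, gripper open.
Joint ranges: [-3.1, 3.1], [-0.84, 2.19], [0.05, 2.79], [-1.13, 4.28], [0.06, 2.93], [-2.69, 2.69]. Speed limits (rad/s): [2.22, 2.22, 2.79, 3.14, 3.14, 3.14].

### API

Orientations are given as a unit quaternion [x, y, z, w].
In Python, from plant import status, eyes, close_job gives the robot as it stands.
- The arm moves only by the shell command python3 -m jog 'ROWS' [FORCE]. ROWS is JSON, one flat list of numbers, 7 for each row, row after row: the turn, a rotation vector about the world's x, y, z in rad, then the shift along the world's x, y, z in cm, then the finger opening in cm, from 0 to 9.51. A call has exactly 8 rows; each row shifts and turns the commanded pose from where the row before left it; what a row does not reach is not made up. A row lasts 1/10 s, in which the tool goes at most 50 mm and 8.59 degrees, less where a joint would pass 70% of its speed; a pose out of reach is approached as far as the arm can. A call is refused whole if a number of a shift passes 5 or a number of a turn 0.15, either way. A call with a gripper value outside its range is refused whole. The fingers move at their own pace and stop on an object; FORCE is the grip in N (left out, the last holds). Time passes only in rows, so rows that do not move let the fingers close, or fill a call up. It gives the time, the measured TCP pose, the force, the opening and the grip force at its end, in the units of the state.
- status.observe(): the state, without advancing time (a new reading comes with each control period).
- eyes.capture(name): name is "side" or "top" or "wrist"; returns a dict with "img" (420x560x3 uint8, blue, green, red), "intrinsics" (3x3 intrinsics, pixels), "origin" and "rotation" of the camera in the world; the wrist camera has in their place "hand_eye" (4x4, takes a point from camera to tool coordinates, whose origin is the TCP and whose axes are the flange's). Camera axes: x right, y up, looking along -z (the intrinsics and any distortion apply to the point x, -y, -z); pixel columns grow to the right and rows downward; lengths in m; the calibration is good to about 2 mm. A picture is of the moment at which its call begins: read the wrist's pose just before it. There is no depth.
- close_job(): hands the job in; it is judged then, once.
The state is a dict: "time": time; "q": joint angles; "qd": joint speeds; "effort": joint torques, N m; "eef_pos": TCP position; "eef_rot": TCP orientation; "wrist_force": force on the tool from outside, world axes, zero at the start; "torque": the same for the moment, N m; "grip_width": finger opening in m; "finger_force": force on a finger pad.
Only numpy, scipy, OpenCV 4.12 (cv2) and the standard library are available. Lean on these libraries where they do the work, as an engineer would, in place of code of your own. Each camera call takes 0.05 s, during which the arm holds its last target. There are 200 camera calls.

### The job

Unlock the grey reagent chest with the key from the key stand: push the key fully home in the lock and turn it clockwise until the lid springs up by itself. Then put all the dropper bottles that are on the worktop into the chest, setting them down rather than dropping them in, press the lid down until it latches shut, and see that the key ends up fully seated in its stand again. Leave the mouse, the blower and the slide case where they are.

Things in the scene. Friction and masses are not known exactly. Their poses are not given: they have to be found in the camera images.
- key_bow (a point): Steel key, upright in its stand at the start. This point: centre of its bow (grip plate), 8 mm thick along the key's x, 40 mm wide along y, 42 mm high along z (up); pinch it across the 8 mm. The underside of the collar below the bow lies 27 mm below this point. Same either way round (half a turn about z). Mass 90 g.
- key_tip (a point): Lower end of the key's blade, 61 mm below the centre of the bow, same axes. The blade is 34 mm long below the collar (14 x 26 mm, 6 mm high), 5 mm thick (x), 16 mm wide (y), its last 6 mm narrowed to 3.4 x 11 mm.
- stand_mouth (a point): Key stand: fixed grey block 52 x 52 mm, 42 mm high. This point: centre of its pocket's mouth on the top face. The pocket is 9 mm (x) by 20 mm (y), 36 mm deep; it holds the key upright, collar resting on the top face, the bow's wide side along the block's y.
- keyway (a point): Keyhole: slot centre at the lock barrel's face, on the lock tower, 86.5 mm above the worktop. Axes as the chest (x to its back, y left, z up). At rest the slot is 19 mm along y, 8 mm along x. The key goes straight down 34 mm until its collar rests on the face; a hidden plunger (under 1 N) lets the barrel turn only when the key is within about 1 mm of that.
- barrel (a joint): Lock barrel's angle, 0 at rest, 1.35 rad at its stop, growing clockwise seen from above. The key has about 0.2 rad of play. From about 0.85 rad the hidden bolt is drawn and the lid springs up. A soft spring (under 0.1 N m in all) turns the barrel back to 0, and the bolt comes out, when the key is let go or turned back; there the key can be drawn out.
- lid (a joint): Lid's opening angle: 0 shut. Unlatched, it rises by its own soft spring in a few seconds to its stop at 1.2 rad and stays there. Pushing it down takes 1 to 2 N at the front edge; in the last 0.12 rad a bevelled sprung latch adds a few N (under 10), then snaps and holds the lid within 0.025 rad of shut. The latch works with the lock at rest, without the key.
- lid_hinge (a point): Centre of the lid's hinge line, at the chest's top back edge, 87 mm above the worktop. Turns with the lid: x runs in the lid's plane from front edge to hinge, y along the hinge to the left. The lid is a plate 154 mm from hinge to front edge, 246 mm wide, 8 mm thick, outer face at z = +8 mm.
- lid_press (a point): A good place to push the lid: on its outer face, 140 mm from the hinge line and 75 mm to the right of the middle, near the latch. Axes as lid_hinge.
- chest_in (a point): Grey chest, fixed: centre of its inner floor, 8 mm above the worktop; axes as the chest (x to its back, y left). Outside 146 (x) x 246 (y), 86 mm to the rim, walls 8 mm; lock tower 80 x 60 mm on its right side. The open lid overhangs the rear 60 mm; the front is free from above. A small striker hangs 18 mm down from the lid, 20 mm from the inner right wall.
- bolt (a joint): Hidden bolt: 0 when out (latched), up to 0.0135 m when drawn in.
- bottle_1_mid (a point): A brown dropper bottle with a black dropper cap, 30 mm across, 74 mm tall; its body, the part to grasp, is 28 mm across up to 50 mm from the foot. This point is its centre, 37 mm above its foot, z up. May be absent. Mass about 60 g.
- bottle_1: The same bottle; origin at the centre of its foot.
- bottle_2_mid (a point): A brown dropper bottle with a black dropper cap, 30 mm across, 74 mm tall; its body, the part to grasp, is 28 mm across up to 50 mm from the foot. This point is its centre, 37 mm above its foot, z up. May be absent. Mass about 60 g.
- bottle_2: The same bottle; origin at the centre of its foot.
- bottle_3_mid (a point): A white dropper bottle with a black dropper cap, 28 mm across, 67 mm tall; its body, the part to grasp, is 27 mm across up to 45 mm from the foot. This point is its centre, 33.5 mm above its foot, z up. May be absent. Mass about 60 g.
- bottle_3: The same bottle; origin at the centre of its foot.
- bottle_4_mid (a point): A white dropper bottle with a black dropper cap, 28 mm across, 67 mm tall; its body, the part to grasp, is 27 mm across up to 45 mm from the foot. This point is its centre, 33.5 mm above its foot, z up. May be absent. Mass about 60 g.
- bottle_4: The same bottle; origin at the centre of its foot.
- mouse: Computer mouse, 103 x 59 x 39 mm, near the front edge; origin under its centre. Leave alone.
- blower: Black rubber dust blower, 92 x 47 x 47 mm; origin under its centre. Leave alone.
- slide_case: Blue slide case, 90 x 98 x 34 mm; origin under its centre. Leave alone.

How it is judged:
By the outcome, as a careful person would: the job done as asked, in the order asked, and still so for the second after the job is handed in, with the robot touching nothing.
Of bottle_1, bottle_2, bottle_3, bottle_4 only 2 to 3 are there at a start; the rules pass over those that are not, and their reading is None.
At some moment in a run one of bottle_1, bottle_2, bottle_3, bottle_4 may be knocked a few centimetres aside while the robot is not near it.
It also fails if it takes over 200 s, if anything falls off the work surface, if the arm or the gripper's body presses on something with over 40 N, if the wrist force passes 120 N, or if a joint passes its speed limit or range.

## Working session

There is one attempt and no reset: what is moved stays moved. The work goes in short steps, Python scripts to look and compute and a shell command to move; the robot and the scene stay as the last step left them, time stands still between calls to the robot, and variables do not carry over. Pictures are saved under pics/ and viewed, at most 14 in all, crops included, and the job is handed in when it is done.

```bash
ls; mkdir -p pics
cat > h.py <<'E'
import numpy as np, cv2
from plant import status, eyes
from scipy.spatial.transform import Rotation as R
def cap(name):
    s=status.observe(); c=eyes.capture(name)
    c={k:(np.array(v) if not isinstance(v,str) else v) for k,v in c.items()}
    if 'hand_eye' in c:
        T=np.eye(4);T[:3,:3]=R.from_quat(s['eef_rot']).as_matrix();T[:3,3]=s['eef_pos']
        M=T@c['hand_eye']; c['origin']=M[:3,3]; c['rotation']=M[:3,:3]
    return c
def ray(c,px):
    K=c['intrinsics']; d=np.linalg.solve(K,[px[0],px[1],1.]); d=c['rotation']@(d*[1,-1,-1]); return c['origin'],d/np.linalg.norm(d)
def onz(c,px,z):
    o,d=ray(c,px); return o+d*(z-o[2])/d[2]
def proj(c,p):
    v=c['rotation'].T@(np.array(p)-c['origin']); v=v*[1,-1,-1]; u=c['intrinsics']@v; return u[:2]/u[2]
def tri(c1,p1,c2,p2):
    o1,d1=ray(c1,p1);o2,d2=ray(c2,p2)
    t=np.linalg.lstsq(np.c_[d1,-d2],o2-o1,rcond=None)[0]
    a,b=o1+d1*t[0],o2+d2*t[1]; return (a+b)/2,np.linalg.norm(a-b)
E
python3 - <<'E'
from h import *
for n in ['side','top','wrist']:
    c=cap(n); cv2.imwrite(f'pics/{n}0.png',c['img']); np.save(f'{n}0.npy',c,allow_pickle=True)
    print(n,{k:v.round(3).tolist() for k,v in c.items() if k!='img' and hasattr(v,'round')},c.keys())
print(status.observe())
E
```

```text
pics
side {'intrinsics': [[385.94, 0.0, 286.843], [0.0, 385.94, 212.394], [0.0, 0.0, 1.0]], 'origin': [-0.021, -0.895, 0.502], 'rotation': [0.525, -0.167, -0.255, 0.795]} dict_keys(['img', 'intrinsics', 'origin', 'rotation'])
top {'intrinsics': [[545.334, 0.0, 274.063], [0.0, 545.334, 214.854], [0.0, 0.0, 1.0]], 'origin': [0.22, -0.117, 1.594], 'rotation': [0.06, -0.071, -0.696, 0.712]} dict_keys(['img', 'intrinsics', 'origin', 'rotation'])
wrist {'intrinsics': [[333.156, 0.0, 275.649], [0.0, 333.156, 210.978], [0.0, 0.0, 1.0]], 'hand_eye': [[0.001, 0.965, 0.264, 0.074], [1.0, -0.001, -0.001, 0.0], [-0.0, 0.264, -0.965, -0.146], [0.0, 0.0, 0.0, 1.0]], 'origin': [0.079, 0.625, 0.385], 'rotation': [[0.24, -0.936, -0.256], [0.971, 0.231, 0.064], [-0.001, -0.264, 0.965]]} dict_keys(['img', 'intrinsics', 'hand_eye', 'origin', 'rotation'])
{'time': 0.15, 'q': array([ 1.22136015e+00,  4.91426315e-01,  1.55932732e+00,  4.65486546e-06,
        1.09171038e+00, -1.05580457e-01]), 'qd': array([-0.00193935, -0.00243098, -0.00177891,  0.00039951, -0.00087062,
       -0.0003608 ]), 'effort': array([ 1.80210416e-03, -6.12898064e+01, -2.58279204e+01,  6.92721340e-02,
        4.72868735e-02, -6.84701490e-05]), 'eef_pos': array([0.1508115 , 0.6063601 , 0.23918658]), 'eef_rot': array([ 1.21627032e-01,  9.92575778e-01, -4.23988291e-04, -1.00279881e-04]), 'wrist_force': array([-0.08332449, -0.4832562 ,  0.75768169]), 'torque': array([-0.02707989,  0.02907993, -0.00471751]), 'finger_force': 0.0, 'grip_width': 0.09525336212684295}
```

View pics/top0.png

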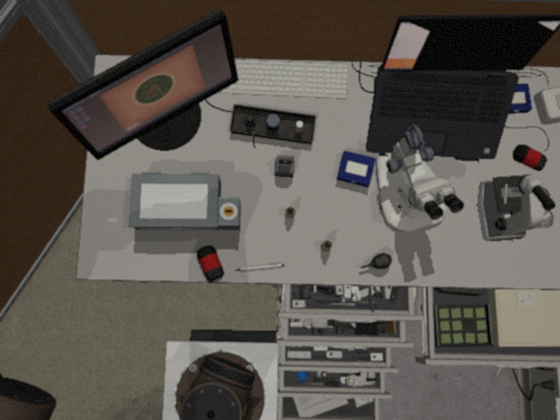

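View pics/side0.png

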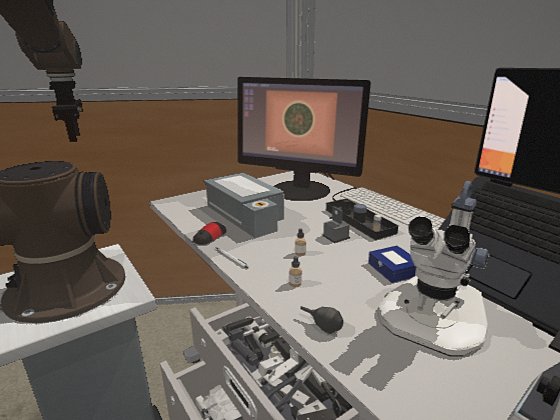

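```bash
sed -i "s/    if 'hand_eye' in c:/    if c.get('rotation',np.eye(3)).size==4: c['rotation']=R.from_quat(c['rotation']).as_matrix()\n    if 'hand_eye' in c:/" h.py
python3 - <<'E'
from h import *
c=cap('top')
print('base',proj(c,[0,0,0]))
for n,p,z in [('b_a',(291,208),.07),('b_b',(326,241),.07),('stand',(285,160),.042),('chest FL',(131,228),.086),('chest FR',(218,228),.086),('BL',(133,175),.09),('BR',(218,175),.09),('tower',(229,211),.0865),('mouse',(210,263),.02),('tray tl',(231,108),.03),('tray br',(313,140),.03)]:
    print(n,onz(c,p,z).round(3))
s=cap('side')
im=np.hstack([cv2.resize(c['img'][90:230,215:355],None,fx=2.85,fy=2.85,interpolation=2),cv2.resize(s['img'][165:305,250:390],None,fx=2.85,fy=2.85,interpolation=2)])
cv2.imwrite('pics/z1.png',im)
E
```

```text
base [220.2544433  396.39509378]
b_a [ 0.527 -0.187  0.07 ]
b_b [ 0.435 -0.287  0.07 ]
stand [ 0.677 -0.168  0.042]
chest FL [0.457 0.259 0.086]
chest FR [0.462 0.017 0.086]
BL [0.608 0.263 0.09 ]
BR [0.614 0.023 0.09 ]
tower [ 0.511 -0.012  0.087]
mouse [0.37  0.042 0.02 ]
tray tl [ 0.84  -0.003  0.03 ]
tray br [ 0.745 -0.252  0.03 ]
```

View pics/z1.png

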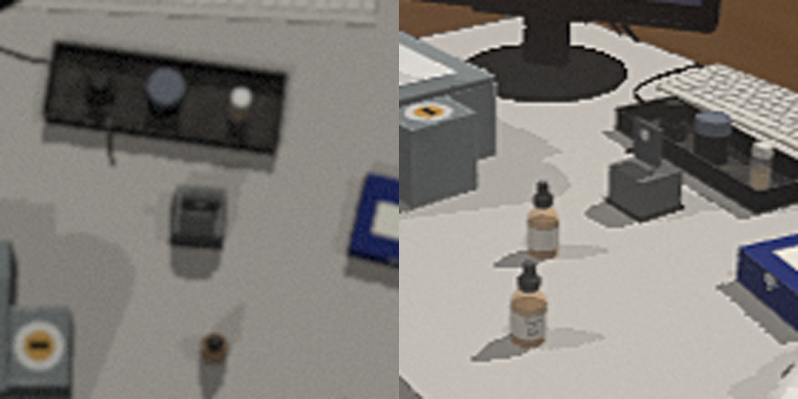

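```bash
python3 -m jog '[0,0,-0.15,3.75,-5,0,9.5, 0,0,-0.15,3.75,-5,0,9.5, 0,0,-0.15,3.75,-5,0,9.5, 0,0,-0.15,3.75,-5,0,9.5, 0,0,-0.15,3.75,-5,0,9.5, 0,0,-0.15,3.75,-5,0,9.5, 0,0,-0.15,3.75,-5,0,9.5, 0,0,-0.15,3.75,-5,0,9.5]'
python3 -m jog '[0,0,-0.015,1,-3.5,0,9.5, 0,0,-0.015,1,-3.5,0,9.5, 0,0,-0.015,1,-3.5,0,9.5, 0,0,-0.015,1,-3.5,0,9.5, 0,0,-0.015,1,-3.5,0,9.5, 0,0,-0.015,1,-3.5,0,9.5, 0,0,-0.015,0,-0.7,0,9.5, 0,0,0,0,0,0,9.5]'
python3 - <<'E'
from h import *
c=cap('wrist'); s=status.observe(); print(s['eef_pos'],s['eef_rot'],s['q'].round(3))
cv2.imwrite('pics/w1.png',c['img']); np.save('w1.npy',c,allow_pickle=True)
E
```

```text
time: 1.05
eef_pos: [0.3917, 0.2848, 0.2398]
eef_rot: [0.663, 0.749, 0.0, 0.0]
wrist_force: [1.0, 0.5, -1.0]
grip_width: 0.0951
finger_force: 0.0
time: 1.85
eef_pos: [0.4508, 0.0687, 0.2396]
eef_rot: [0.7, 0.714, -0.0, -0.0]
wrist_force: [0.1, -0.1, 1.2]
grip_width: 0.095
finger_force: 0.0
[0.45065389 0.06954875 0.23961077] [ 6.99652543e-01  7.14483238e-01 -1.02123137e-05 -1.44636107e-04] [ 0.008  0.251  1.955  0.     0.936 -0.013]
```

View pics/w1.png

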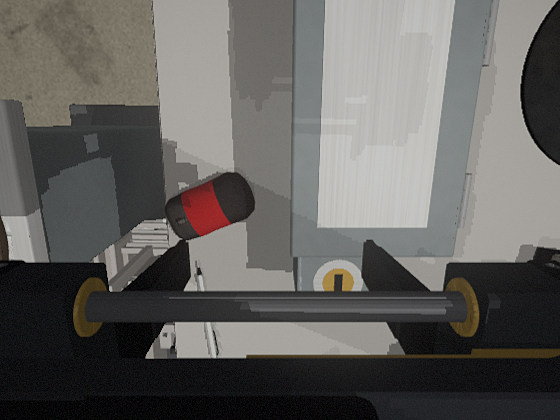

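```bash
python3 -m jog '[0,0,-0.003,1,-3,0,9.5, 0,0,-0.003,1,-3,0,9.5, 0,0,-0.003,1,-3,0,9.5, 0,0,-0.003,1,-3,0,9.5, 0,0,-0.003,1,-3,0,9.5, 0,0,-0.003,1,-2,0,9.5, 0,0,-0.003,0,0,0,9.5, 0,0,0,0,0,0,9.5]'
python3 - <<'E'
from h import *
c=cap('wrist'); s=status.observe(); print(s['time'],s['eef_pos'],s['eef_rot'],s['q'].round(3))
cv2.imwrite('pics/w2.png',c['img']); np.save('w2.npy',c,allow_pickle=True)
E
python3 -m jog '[0,0,0,2,-2,0,9.5, 0,0,0,2,-2,0,9.5, 0,0,0,2,-2,0,9.5, 0,0,0,2,-2,0,9.5, 0,0,0,2,-2,0,9.5, 0,0,0,2,-2,0,9.5, 0,0,0,2,-3,0,9.5, 0,0,0,2,0,0,9.5]'
python3 -m jog '[0,0,0,0,0,0,9.5, 0,0,0,0,0,0,9.5, 0,0,0,0,0,0,9.5, 0,0,0,0,0,0,9.5, 0,0,0,0,0,0,9.5, 0,0,0,0,0,0,9.5, 0,0,0,0,0,0,9.5, 0,0,0,0,0,0,9.5]'
python3 - <<'E'
from h import *
c=cap('wrist'); s=status.observe(); print(s['time'],s['eef_pos'],s['eef_rot'],s['q'].round(3))
cv2.imwrite('pics/w3.png',c['img']); np.save('w3.npy',c,allow_pickle=True)
a=np.load('w2.npy',allow_pickle=True).item()['img']
f=lambda i:cv2.resize(i[:300,150:450],(400,400))
cv2.imwrite('pics/w23.png',np.hstack([f(a),f(c['img'])]))
E
```

```text
time: 2.7
eef_pos: [0.5107, -0.0993, 0.2394]
eef_rot: [0.707, 0.708, -0.0, -0.0]
wrist_force: [0.2, 0.3, -0.1]
grip_width: 0.0948
finger_force: 0.0
2.75 [ 0.51055575 -0.09904939  0.23951994] [ 7.06277346e-01  7.07935170e-01 -4.27574256e-05 -3.21803334e-04] [-0.319  0.343  1.813  0.     0.986 -0.321]
time: 3.55
eef_pos: [0.6715, -0.2517, 0.2395]
eef_rot: [0.707, 0.707, -0.0, 0.0]
wrist_force: [-0.8, 0.1, 0.2]
grip_width: 0.0951
finger_force: 0.0
time: 4.35
eef_pos: [0.6708, -0.2505, 0.2397]
eef_rot: [0.707, 0.707, 0.0, 0.0]
wrist_force: [-0.1, 0.2, -0.9]
grip_width: 0.095
finger_force: 0.0
4.4 [ 0.6707839  -0.25052529  0.23967295] [7.06791277e-01 7.07422144e-01 1.72145722e-05 3.65893599e-05] [-0.45   0.626  1.306  0.     1.209 -0.451]
```

View pics/w23.png

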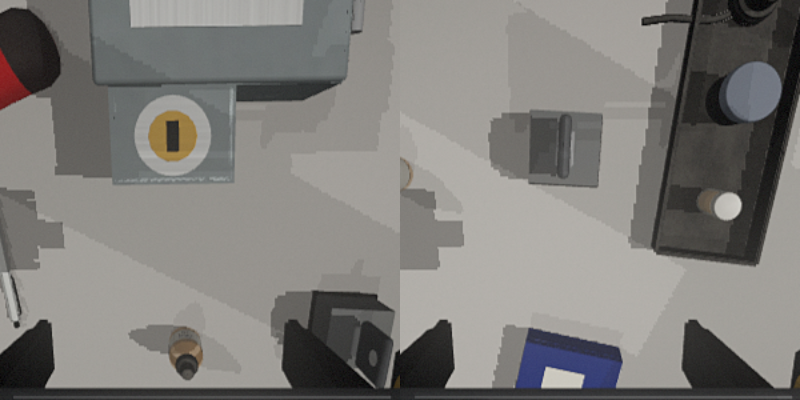

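```bash
cat >> h.py <<'E'
def blobs(m,amin=20):
    cs,_=cv2.findContours(m.astype(np.uint8),cv2.RETR_EXTERNAL,cv2.CHAIN_APPROX_NONE)
    return sorted([k for k in cs if cv2.contourArea(k)>=amin],key=cv2.contourArea,reverse=True)
E
python3 - <<'E'
from h import *
c=np.load('w2.npy',allow_pickle=True).item(); im=c['img']
g=im.max(2)
sub=np.zeros(g.shape,bool); sub[75:130,250:310]=1
hsv=cv2.cvtColor(im,cv2.COLOR_BGR2HSV)
def world(rect,z):
    p=onz(c,rect[0],z); b=cv2.boxPoints(rect); w=np.array([onz(c,q,z)[:2] for q in b])
    e=[w[1]-w[0],w[2]-w[1]]; return p.round(4),[(np.linalg.norm(v).round(4),np.degrees(np.arctan2(v[1],v[0])).round(1)) for v in e]
for k in blobs(sub&(g<70),15)[:2]: print('slot',world(cv2.minAreaRect(k),.0865),cv2.minAreaRect(k))
y=sub&(hsv[...,1]>120)&(g>90)
k=max(blobs(y,30),key=cv2.contourArea); e=cv2.fitEllipse(k); print('yellow',e,onz(c,e[0],.0865).round(4))
w=sub.copy(); w[65:140,240:320]=1; w=w&(g>185); 
for k in blobs(w,100)[:1]: e=cv2.fitEllipse(cv2.convexHull(k)); print('ring',e,onz(c,e[0],.0865).round(4))
for n,p in [('chestFR',(150+93*.75,82*.75)),('towerFR',(150+114*.75,183*.75)),('towBR',(150+234*.75,183*.75))]: print(n,onz(c,p,.086).round(4))
c=np.load('w3.npy',allow_pickle=True).item(); im=c['img']; g=im.max(2)
print('row104',g[104,240:310:2].tolist()); print('row130',g[132,240:310:2].tolist()); print('col 260',g[70:150:2,256].tolist(),'col295',g[70:150:2,295].tolist())
E
```

```text
slot (array([ 0.5133, -0.0096,  0.0865]), [(np.float64(0.0068), np.float64(0.2)), (np.float64(0.0171), np.float64(-89.5))]) ((279.0, 101.5), (21.0, 8.0), 90.0)
yellow ((279.1312561035156, 101.58148956298828), (34.80641555786133, 35.853885650634766), 3.6695289611816406) [ 0.5134 -0.0097  0.0865]
chestFR [0.4639 0.0219 0.086 ]
towerFR [ 0.4752 -0.0396  0.086 ]
towBR [ 0.5543 -0.0394  0.086 ]
row104 [113, 113, 112, 119, 73, 75, 74, 72, 72, 75, 72, 71, 73, 71, 90, 65, 72, 95, 85, 119, 139, 103, 103, 104, 107, 105, 107, 103, 104, 106, 97, 164, 163, 162, 161]
row130 [112, 112, 114, 114, 114, 116, 114, 113, 113, 113, 114, 117, 100, 100, 96, 67, 86, 81, 112, 111, 115, 114, 115, 114, 113, 113, 112, 114, 114, 94, 168, 164, 163, 162, 164]
col 260 [151, 153, 153, 149, 152, 153, 135, 104, 107, 89, 70, 73, 73, 74, 72, 74, 73, 72, 72, 77, 74, 72, 77, 78, 77, 81, 79, 82, 82, 82, 100, 113, 114, 117, 111, 166, 171, 176, 176, 178] col295 [153, 149, 152, 151, 153, 154, 152, 140, 101, 105, 106, 113, 112, 107, 105, 103, 105, 106, 112, 112, 112, 114, 114, 114, 111, 113, 116, 114, 115, 117, 115, 112, 115, 115, 117, 107, 166, 163, 163, 165]
```

Run:
```python
from h import *
c=np.load('w3.npy',allow_pickle=True).item(); im=c['img']
cv2.imwrite('pics/w3z.png',cv2.resize(im[70:150,230:315],None,fx=7,fy=7,interpolation=cv2.INTER_NEAREST)*1)
```

```text
(no output)
```

View pics/w3z.png

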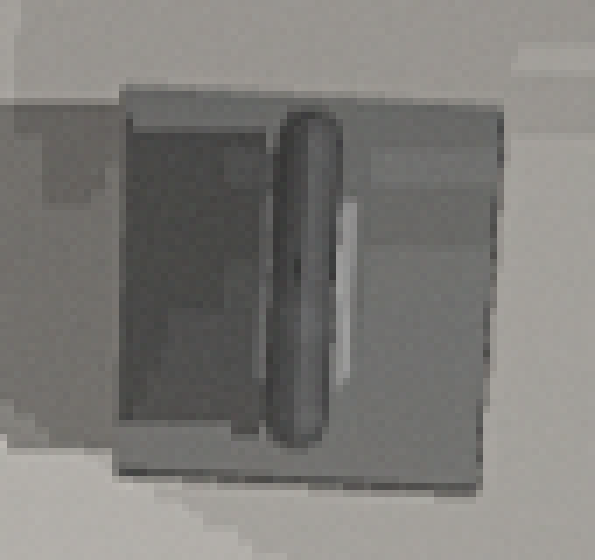

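Run:
```python
from h import *
c=np.load('w3.npy',allow_pickle=True).item()
P=lambda u,v,z:onz(c,(230+u/7-.5,70+v/7-.5),z)
q=[P(122,88,.042),P(502,106,.042),P(480,490,.042),P(117,475,.042)]
print(np.round(q,4),np.mean(q,0).round(4))
for a,b in [(0,1),(1,2),(2,3),(3,0)]: d=q[b]-q[a]; print(np.linalg.norm(d).round(4),np.degrees(np.arctan2(d[1],d[0])).round(1))
a,b=P(312,112,.088),P(298,444,.088); print('bow',a,b,(a+b)/2,np.linalg.norm(a-b),np.degrees(np.arctan2(*(a-b)[1::-1])))
a,b=P(265,130,.048),P(238,430,.048)
w=np.load('w1.npy',allow_pickle=True).item()
a,b=onz(w,(293.5,5),.095),onz(w,(291,255),.095); print(a,b); d=a-b; print('lid yaw',np.degrees(np.arctan2(d[1],d[0]))-90)
```

```text
[[ 0.6429 -0.1407  0.042 ]
 [ 0.6955 -0.1429  0.042 ]
 [ 0.6935 -0.195   0.042 ]
 [ 0.6411 -0.193   0.042 ]] [ 0.6683 -0.1679  0.042 ]
0.0526 -2.4
0.0521 -92.2
0.0524 177.8
0.0523 88.0
bow [ 0.66930105 -0.14813974  0.088     ] [ 0.66759366 -0.18698364  0.088     ] [ 0.66844735 -0.16756169  0.088     ] 0.03888140239766217 87.48316618211769
[0.46134551 0.22927342 0.095     ] [0.4662134  0.02121743 0.095     ]
lid yaw 1.3403076900327875
```

```bash
python3 -m jog '[0,0,-0.01,-0.04,1.4,-0.5,5, 0,0,-0.01,-0.04,1.4,-0.5,5, 0,0,-0.01,-0.04,1.4,-1,5, 0,0,-0.011,-0.04,1.4,-1.5,5, 0,0,0,-0.04,1.4,-1.5,5, 0,0,0,-0.04,1.28,-1.5,5, 0,0,0,0,0,-1.5,5, 0,0,0,0,0,-1,5]' 40
python3 -m jog '[0,0,0,0,0,-1,5, 0,0,0,0,0,-1,5, 0,0,0,0,0,-1,5, 0,0,0,0,0,-1,5, 0,0,0,0,0,-1,5, 0,0,0,0,0,-1,5, 0,0,0,0,0,-0.9,5, 0,0,0,0,0,0,5]'
python3 - <<'E'
from h import *
c=cap('wrist'); print(status.observe()['eef_pos']); cv2.imwrite('pics/w4.png',c['img'])
E
```

```text
time: 5.2
eef_pos: [0.6682, -0.1668, 0.148]
eef_rot: [0.721, 0.693, -0.0, -0.001]
wrist_force: [-0.1, -0.8, 0.6]
grip_width: 0.0501
finger_force: 0.0
time: 6.0
eef_pos: [0.668, -0.1675, 0.0792]
eef_rot: [0.721, 0.693, -0.0, -0.001]
wrist_force: [-0.2, 0.1, -0.2]
grip_width: 0.05
finger_force: 0.0
[ 0.66826409 -0.16758541  0.07998376]
```

View pics/w4.png

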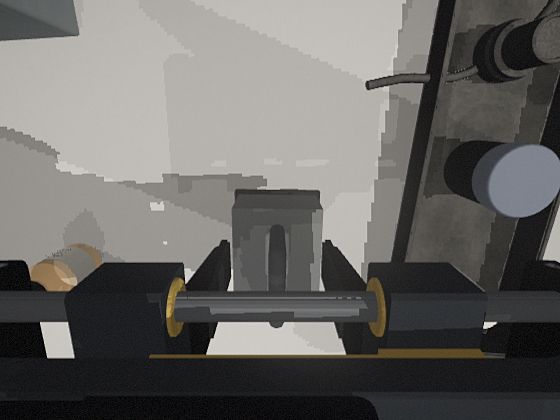

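Bow (column 276) lies centred between the fingers. Close and lift.

```bash
python3 -m jog '[0,0,0,0,0,0,0, 0,0,0,0,0,0,0, 0,0,0,0,0,0,0, 0,0,0,0,0,0,0, 0,0,0,0,0,0,0, 0,0,0,0,0,0,0, 0,0,0,0,0,0,0, 0,0,0,0,0,0,0]' 40
python3 -m jog '[0,0,0,0,0,0.4,0, 0,0,0,0,0,0.6,0, 0,0,0,0,0,1,0, 0,0,0,0,0,1,0, 0,0,0,0,0,1.5,0, 0,0,0,0,0,1.5,0, 0,0,0,0,0,1.5,0, 0,0,0,0,0,1.5,0]'
python3 -c "
from h import *
s=status.observe();print(s['eef_pos'],s['eef_rot'])"
```

```text
time: 6.85
eef_pos: [0.6685, -0.1677, 0.0808]
eef_rot: [0.721, 0.693, 0.0, 0.0]
wrist_force: [-0.2, 0.0, 1.6]
grip_width: 0.0077
finger_force: 40.0
time: 7.65
eef_pos: [0.6685, -0.1676, 0.1724]
eef_rot: [0.721, 0.693, 0.0, 0.0]
wrist_force: [1.6, 0.1, -0.8]
grip_width: 0.0082
finger_force: 40.0
[ 0.66850879 -0.16764921  0.17236901] [7.21089353e-01 6.92841974e-01 1.86870566e-04 3.29427971e-04]
```

```bash
python3 -m jog '[0,0,0.007,-1.5,1,1,0, 0,0,0.008,-2,2,0,0, 0,0,0.008,-2,2,0,0, 0,0,0.008,-2,2.2,0,0, 0,0,0.008,-2.5,2.5,0,0, 0,0,0.008,-2.5,2.5,0,0, 0,0,0.008,-2,2.1,0,0, 0,0,0,-1,1.5,0,0]'
python3 -m jog '[0,0,0,0,0,0,0, 0,0,0,0,0,-0.5,0, 0,0,0,0,0,-0.5,0, 0,0,0,0,0,0,0, 0,0,0,0,0,0,0, 0,0,0,0,0,0,0, 0,0,0,0,0,0,0, 0,0,0,0,0,0,0]'
python3 - <<'E'
from h import *
c=cap('wrist'); s=status.observe(); print(s['eef_pos'],s['eef_rot']);d=cap('side'); t=cap('top')
f=lambda i,p,w:cv2.resize(i[p[1]-w:p[1]+w,p[0]-w:p[0]+w],(390,390))
cv2.imwrite('pics/w5.png',np.hstack([f(c['img'],(280,260),90),f(d['img'],(255,190),45)]))
E
```

```text
time: 8.45
eef_pos: [0.5122, -0.0085, 0.1816]
eef_rot: [0.702, 0.713, 0.0, 0.0]
wrist_force: [-0.1, 0.2, -1.2]
grip_width: 0.008
finger_force: 40.0
time: 9.25
eef_pos: [0.5135, -0.0097, 0.1708]
eef_rot: [0.702, 0.712, 0.0, 0.0]
wrist_force: [0.3, -0.6, -1.2]
grip_width: 0.0079
finger_force: 40.0
[ 0.51350434 -0.00969182  0.17074527] [7.01784813e-01 7.12388979e-01 7.18036967e-05 1.17808475e-04]
```

View pics/w5.png

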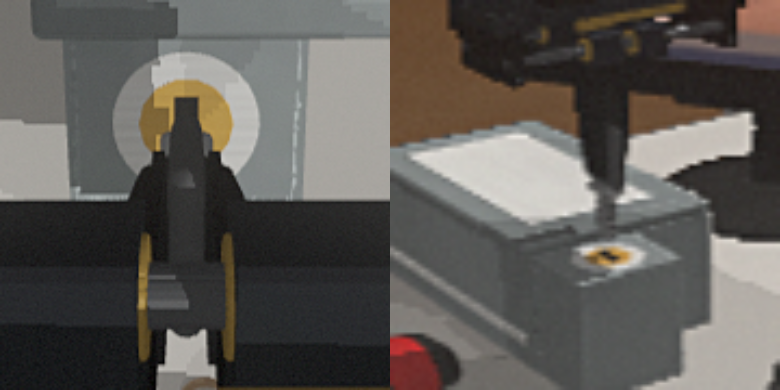

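```bash
python3 -m jog '[0,0,0,0,0,-0.5,0, 0,0,0,0,0,-0.4,0, 0,0,0,0,0,-0.3,0, 0,0,0,0,0,-0.3,0, 0,0,0,0,0,-0.3,0, 0,0,0,0,0,-0.3,0, 0,0,0,0,0,-0.3,0, 0,0,0,0,0,0,0]'
python3 -c "
from h import *
s=status.observe();print(s['eef_pos'],s['wrist_force'],s['torque'])"
```

```text
time: 10.2
eef_pos: [0.5133, -0.0097, 0.1463]
eef_rot: [0.702, 0.712, -0.0, -0.0]
wrist_force: [0.8, 0.4, -0.6]
grip_width: 0.0075
finger_force: 40.0
[ 0.51332063 -0.00966927  0.14627339] [ 0.7870567   0.41481137 -0.61457996] [-0.14440299  0.00242109 -0.00142078]
```

Entering freely. Continue to the seat.

```bash
python3 -m jog '[0,0,0,0,0,-0.4,0, 0,0,0,0,0,-0.4,0, 0,0,0,0,0,-0.4,0, 0,0,0,0,0,-0.4,0, 0,0,0,0,0,-0.3,0, 0,0,0,0,0,-0.15,0, 0,0,0,0,0,0,0, 0,0,0,0,0,0,0]'
python3 -c "
from h import *
s=status.observe();print(s['eef_pos'],s['wrist_force'],s['torque'])"
```

```text
time: 11.0
eef_pos: [0.5134, -0.0097, 0.1262]
eef_rot: [0.702, 0.712, 0.0, 0.0]
wrist_force: [1.3, -0.7, -0.6]
grip_width: 0.0076
finger_force: 40.0
[ 0.51343118 -0.00965117  0.12620464] [ 1.29670385 -0.69286277 -0.59883997] [-0.14044852  0.08507994 -0.02257644]
```

```bash
python3 -m jog '[0,0,0,0,0,-0.05,0, 0,0,0,0,0,-0.05,0, 0,0,0,0,0,-0.05,0, 0,0,0,0,0,-0.05,0, 0,0,0,0,0,-0.03,0, 0,0,0,0,0,0,0, 0,0,0,0,0,0,0, 0,0,0,0,0,0,0]'
python3 -c "
from h import *
s=status.observe();print(s['eef_pos'],s['wrist_force'],s['torque'])"
```

```text
time: 11.8
eef_pos: [0.5135, -0.0097, 0.125]
eef_rot: [0.702, 0.712, 0.0, 0.0]
wrist_force: [-4.5, -0.1, 16.1]
grip_width: 0.0076
finger_force: 40.0
[ 0.51350705 -0.00965809  0.12502568] [-4.50181512 -0.07953329 16.12441933] [-0.03682971  0.99739222 -0.024777  ]
```

```bash
python3 -m jog '[0,0,-0.1,0,0,0,0, 0,0,-0.1,0,0,0,0, 0,0,-0.1,0,0,0,0, 0,0,-0.1,0,0,0,0, 0,0,-0.1,0,0,0,0, 0,0,-0.1,0,0,0,0, 0,0,-0.1,0,0,0,0, 0,0,0,0,0,0,0]'
python3 -c "
from h import *
s=status.observe();print(s['eef_pos'],s['wrist_force'],s['torque'])"
```

```text
time: 12.6
eef_pos: [0.5138, -0.0098, 0.1251]
eef_rot: [0.904, 0.427, 0.001, 0.001]
wrist_force: [-2.9, -1.7, 15.5]
grip_width: 0.0077
finger_force: 40.0
[ 0.51383286 -0.00978926  0.12505037] [-2.86130559 -1.68054889 15.47908546] [-0.17258023  0.78857006  0.05648841]
```

```bash
python3 -m jog '[0,0,-0.1,0,0,0,0, 0,0,-0.1,0,0,0,0, 0,0,-0.1,0,0,0,0, 0,0,-0.1,0,0,0,0, 0,0,-0.1,0,0,0,0, 0,0,-0.1,0,0,0,0, 0,0,0,0,0,0,0, 0,0,0,0,0,0,0]'
python3 - <<'E'
from h import *
s=status.observe();print(s['eef_pos'],s['wrist_force'],s['torque'])
d=cap('side'); t=cap('top')
f=lambda i,p,w:cv2.resize(i[p[1]-w:p[1]+w,p[0]-w:p[0]+w],(390,390))
cv2.imwrite('pics/w6.png',np.hstack([f(t['img'],(190,200),70),f(d['img'],(245,190),55)]))
E
```

```text
time: 13.4
eef_pos: [0.514, -0.01, 0.1251]
eef_rot: [0.99, 0.142, 0.001, 0.001]
wrist_force: [-3.1, -2.6, 13.6]
grip_width: 0.0077
finger_force: 40.0
[ 0.51397794 -0.00998421  0.12505555] [-3.11061042 -2.57425132 13.62459783] [-0.43586033  0.72178126  0.06059146]
```

View pics/w6.png

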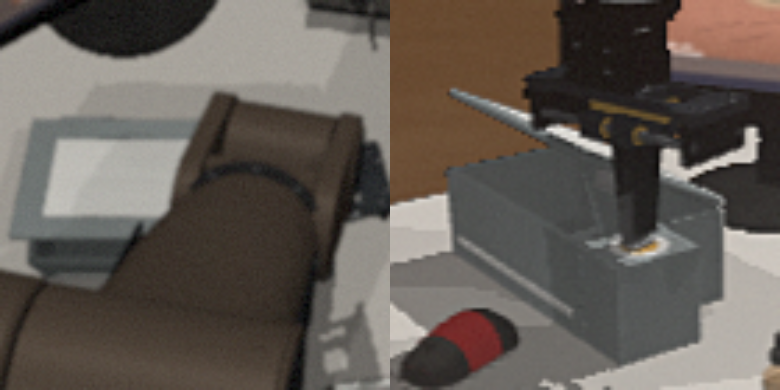

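```bash
python3 -m jog '[0,0,0.1,0,0,0,0, 0,0,0.1,0,0,0,0, 0,0,0.1,0,0,0,0, 0,0,0.1,0,0,0,0, 0,0,0.1,0,0,0,0, 0,0,0.1,0,0,0,0, 0,0,0.1,0,0,0,0, 0,0,0.1,0,0,0,0]'
python3 -m jog '[0,0,0.1,0,0,0,0, 0,0,0.1,0,0,0,0, 0,0,0.1,0,0,0,0, 0,0,0.1,0,0,0,0, 0,0,0.1,0,0,0,0, 0,0,0,0,0,0,0, 0,0,0,0,0,0,0, 0,0,0,0,0,0,0]'
python3 -c "
from h import *
s=status.observe();print(s['eef_pos'],s['wrist_force'],s['torque'])"
```

```text
time: 14.3
eef_pos: [0.5137, -0.0097, 0.125]
eef_rot: [0.855, 0.518, 0.001, 0.001]
wrist_force: [-2.9, 0.4, 15.0]
grip_width: 0.0079
finger_force: 40.3
time: 15.1
eef_pos: [0.5136, -0.0096, 0.1251]
eef_rot: [0.702, 0.712, 0.0, 0.001]
wrist_force: [-4.2, 2.2, 15.9]
grip_width: 0.0079
finger_force: 40.1
[ 0.51355487 -0.00964947  0.12506935] [-4.16413817  2.1742385  15.8790095 ] [0.1585632  0.92290593 0.04446443]
```

```bash
python3 -m jog '[0,0,0,0,0,0.4,0, 0,0,0,0,0,0.4,0, 0,0,0,0,0,0.5,0, 0,0,0,0,0,0.6,0, 0,0,0,0,0,0.6,0, 0,0,0,0,0,0.7,0, 0,0,0,0,0,0.7,0, 0,0,0,0,0,0.7,0]'
python3 -m jog '[0,0,0,0,0,0.7,0, 0,0,0,0,0,0.7,0, 0,0,0,0,-1,0,0, 0,0,0,0,-1.5,0,0, 0,0,0,0,-1.5,0,0, 0,0,0,0,-1,0,0, 0,0,0,0,0,0,0, 0,0,0,0,0,0,0]'
python3 - <<'E'
from h import *
s=status.observe();print(s['eef_pos'],s['eef_rot'],s['wrist_force'],s['torque'])
w=cap('wrist');d=cap('side')
f=lambda i,p,w:cv2.resize(i[p[1]-w:p[1]+w,p[0]-w:p[0]+w],(390,390))
cv2.imwrite('pics/w7.png',np.hstack([f(w['img'],(280,200),200),f(d['img'],(270,190),70)]))
E
```

```text
time: 15.9
eef_pos: [0.5135, -0.0096, 0.1705]
eef_rot: [0.702, 0.712, 0.0, 0.0]
wrist_force: [-0.3, 0.0, -1.2]
grip_width: 0.0077
finger_force: 40.0
time: 16.7
eef_pos: [0.5133, -0.0601, 0.1837]
eef_rot: [0.702, 0.712, -0.0, -0.0]
wrist_force: [-0.2, -0.6, -0.5]
grip_width: 0.0077
finger_force: 40.0
[ 0.51330951 -0.06008144  0.18365001] [ 7.02200166e-01  7.11979550e-01 -5.04544143e-05 -2.10227409e-04] [-0.23827203 -0.61437511 -0.52940863] [-0.0683891   0.10179044  0.01632601]
```

View pics/w7.png

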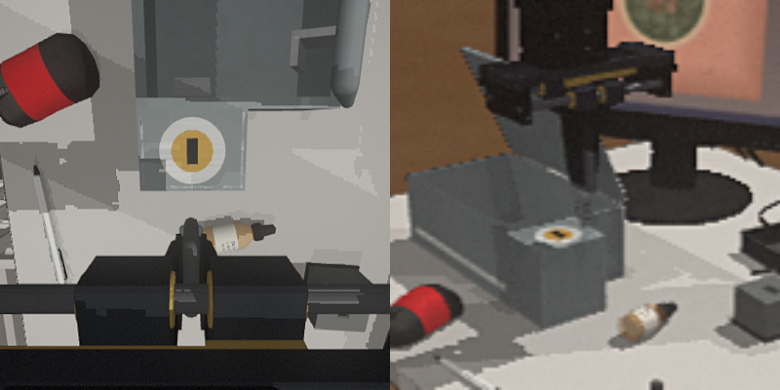

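```bash
python3 -m jog '[0,0,-0.007,1,-1.5,0,0, 0,0,-0.008,2,-1.5,0,0, 0,0,-0.008,2,-1.5,0,0, 0,0,-0.008,2.5,-1.5,0,0, 0,0,-0.008,2.5,-1.5,0,0, 0,0,-0.008,2.5,-1.5,0,0, 0,0,-0.008,2,-1.3,0,0, 0,0,0,1,-0.5,0,0]'
python3 -m jog '[0,0,0,0,0,-1,0, 0,0,0,0,0,-1.2,0, 0,0,0,0,0,-1.2,0, 0,0,0,0,0,-1,0, 0,0,0,0,0,-0.8,0, 0,0,0,0,0,0,0, 0,0,0,0,0,0,0, 0,0,0,0,0,0,0]'
python3 - <<'E'
from h import *
s=status.observe();print(s['eef_pos'],s['eef_rot'],s['wrist_force'],s['torque'])
w=cap('wrist');d=cap('side')
f=lambda i,p,w:cv2.resize(i[p[1]-w:p[1]+w,p[0]-w:p[0]+w],(390,390))
cv2.imwrite('pics/w8.png',np.hstack([f(w['img'],(280,220),120),f(d['img'],(325,215),50)]))
E
```

```text
time: 17.6
eef_pos: [0.6702, -0.1693, 0.1833]
eef_rot: [0.721, 0.693, 0.0, 0.0]
wrist_force: [-0.2, -0.4, -0.8]
grip_width: 0.0081
finger_force: 40.0
time: 18.4
eef_pos: [0.6687, -0.1677, 0.1325]
eef_rot: [0.721, 0.693, 0.0, 0.0]
wrist_force: [0.2, 0.1, -1.3]
grip_width: 0.0078
finger_force: 40.0
[ 0.66865339 -0.1677047   0.13247162] [7.21087110e-01 6.92844227e-01 2.30156026e-04 4.51409952e-04] [ 0.21701878  0.08441987 -1.32026127] [-0.09617052  0.06346234 -0.01019735]
```

View pics/w8.png

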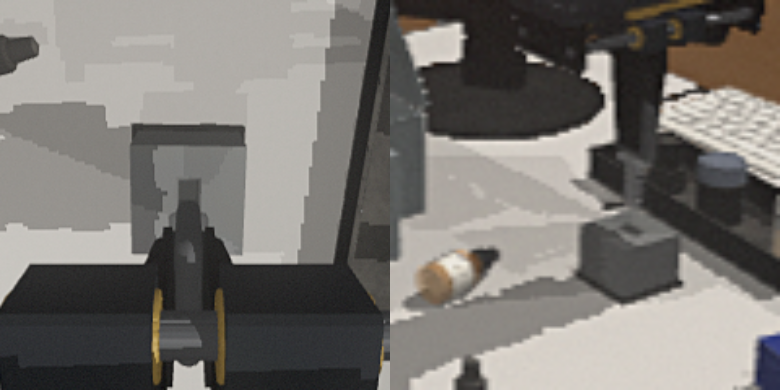

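```bash
python3 -m jog '[0,0,0,0,0,-0.5,0, 0,0,0,0,0,-0.5,0, 0,0,0,0,0,-0.5,0, 0,0,0,0,0,-0.4,0, 0,0,0,0,0,-0.4,0, 0,0,0,0,0,-0.4,0, 0,0,0,0,0,-0.3,0, 0,0,0,0,0,0,0]'
python3 -m jog '[0,0,0,0,0,-0.4,0, 0,0,0,0,0,-0.4,0, 0,0,0,0,0,-0.4,0, 0,0,0,0,0,-0.4,0, 0,0,0,0,0,-0.3,0, 0,0,0,0,0,-0.1,0, 0,0,0,0,0,-0.1,0, 0,0,0,0,0,0,0]'
```

```text
time: 19.3
eef_pos: [0.6683, -0.1676, 0.1013]
eef_rot: [0.721, 0.693, -0.0, -0.0]
wrist_force: [-1.0, 0.4, -0.7]
grip_width: 0.0077
finger_force: 40.0
time: 20.1
eef_pos: [0.6685, -0.1677, 0.0809]
eef_rot: [0.721, 0.693, 0.0, 0.0]
wrist_force: [-0.8, -0.2, -0.7]
grip_width: 0.008
finger_force: 40.0
```

```bash
python3 -m jog '[0,0,0,0,0,-0.05,0, 0,0,0,0,0,-0.05,0, 0,0,0,0,0,-0.05,0, 0,0,0,0,0,0,0, 0,0,0,0,0,0,0, 0,0,0,0,0,0,0, 0,0,0,0,0,0,0, 0,0,0,0,0,0,0]'
python3 -m jog '[0,0,0,0,0,0,3, 0,0,0,0,0,0,4, 0,0,0,0,0,0,5, 0,0,0,0,0,0,5, 0,0,0,0,0,1,5, 0,0,0,0,0,2,5, 0,0,0,0,0,3,5, 0,0,0,0,0,3,5]'
python3 -m jog '[0,0,0,0,0,3,5, 0,0,0,0,-2,3,9.5, 0,0,0,-2,-3,0,9.5, 0,0,0,-2,-3,0,9.5, 0,0,0,-3,-3,0,9.5, 0,0,0,-3,-2,0,9.5, 0,0,0,-3,0,0,9.5, 0,0,0,0,0,0,9.5]'
python3 - <<'E'
from h import *
s=status.observe();print(s['eef_pos'],s['eef_rot'])
w=cap('wrist');d=cap('side'); np.save('w9.npy',w,allow_pickle=True)
f=lambda i,p,w:cv2.resize(i[p[1]-w:p[1]+w,p[0]-w:p[0]+w],(390,390))
cv2.imwrite('pics/w9.png',np.hstack([cv2.resize(w['img'][:390],(400,279)),f(d['img'],(325,215),60)[:279]]))
E
```

```text
time: 20.9
eef_pos: [0.6685, -0.1677, 0.0807]
eef_rot: [0.721, 0.693, 0.0, 0.0]
wrist_force: [-3.5, 1.5, 9.3]
grip_width: 0.0076
finger_force: 40.0
time: 21.7
eef_pos: [0.6684, -0.1676, 0.1708]
eef_rot: [0.721, 0.693, -0.0, -0.0]
wrist_force: [-0.5, -0.3, 0.2]
grip_width: 0.0499
finger_force: 0.0
time: 22.5
eef_pos: [0.5357, -0.2983, 0.2304]
eef_rot: [0.722, 0.692, -0.0, -0.0]
wrist_force: [-0.4, -0.4, 0.2]
grip_width: 0.0939
finger_force: 0.0
[ 0.53567554 -0.29830668  0.23036541] [ 7.21932045e-01  6.91963920e-01 -1.47437277e-04 -1.86291600e-04]
```

View pics/w9.png

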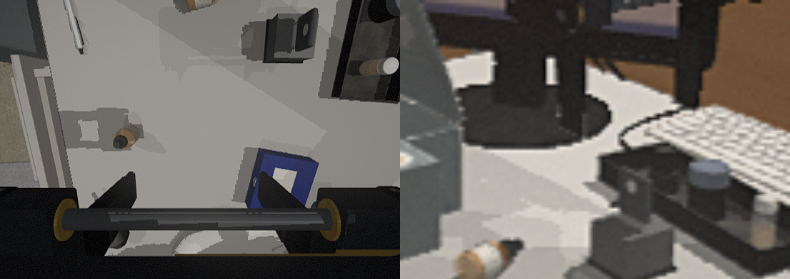

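Run:
```python
from h import *
w=np.load('w9.npy',allow_pickle=True).item(); s=cap('side'); t=cap('top')
def brown(im,roi):
    h=cv2.cvtColor(im,cv2.COLOR_BGR2HSV); m=(h[...,1]>75)&(h[...,0]<22)&(h[...,2]>60); r=np.zeros(m.shape,bool); r[roi[1]:roi[3],roi[0]:roi[2]]=1; return m&r
def dark(im,roi):
    m=im.max(2)<62; r=np.zeros(m.shape,bool); r[roi[1]:roi[3],roi[0]:roi[2]]=1; return m&r
for n,m in [('w brown',brown(w['img'],(140,160,220,225))),('w dark',dark(w['img'],(150,180,195,220))),('s brown',brown(s['img'],(275,225,325,295))),('s dark',dark(s['img'],(280,255,312,275))),('t brown',brown(t['img'],(300,225,350,260)))]:
    for k in blobs(m,5)[:3]: print(n,cv2.contourArea(k),cv2.boundingRect(k),np.mean(k[:,0],0).round(1))
```

```text
w brown 307.5 (160, 180, 29, 27) [175.7 191.9]
w brown 5.0 (187, 176, 9, 14) [192.4 181.8]
w dark 235.5 (159, 189, 20, 19) [166.5 199. ]
s brown 54.0 (290, 267, 12, 9) [295.2 271.3]
s brown 50.0 (283, 232, 8, 11) [286.2 237. ]
s brown 12.0 (290, 283, 11, 4) [295.  284.8]
s dark 35.0 (292, 257, 7, 10) [295.2 262. ]
t brown 27.0 (300, 231, 15, 24) [306.7 240.8]
t brown 7.0 (304, 225, 14, 5) [310.4 226.9]
```

Run:
```python
from h import *
w=np.load('w9.npy',allow_pickle=True).item(); s=cap('side')
print(tri(w,(166.5,199),s,(295.2,262)))
for z in (.055,.062,.07): print(z,onz(w,(166.5,199),z))
print('side foot/body',onz(s,(295.2,271.3),.045),onz(s,(295,284.8),.008), w['origin'])
```

```text
(array([ 0.4289495 , -0.29367632,  0.05953418]), np.float64(0.0006536159171370822))
0.055 [ 0.42765014 -0.29487412  0.055     ]
0.062 [ 0.43005586 -0.29333924  0.062     ]
0.07 [ 0.43280526 -0.29158508  0.07      ]
side foot/body [ 0.41948142 -0.30602902  0.045     ] [ 0.42068417 -0.30402411  0.008     ] [ 0.53816253 -0.22436572  0.37656064]
```

```bash
python3 -m jog '[0,0,0.15,-1.3,0,0,9.5, 0,0,0.15,-1.3,0.1,0,9.5, 0,0,0.15,-1.3,0.1,0,9.5, 0,0,0.15,-1.3,0.1,0,9.5, 0,0,0.15,-1.4,0.1,0,9.5, 0,0,0.15,-1.4,0.1,0,9.5, 0,0,0.15,-1.4,0,0,9.5, 0,0,0.15,-1.4,0,0,9.5]' 20
python3 -m jog '[0,0,0.143,0,0,-1,9.5, 0,0,0.143,0,0,-1.5,9.5, 0,0,0.143,0,0,-1.5,9.5, 0,0,0,0,0,-1.5,9.5, 0,0,0,0,0,-1.5,9.5, 0,0,0,0,0,-1,9.5, 0,0,0,0,0,0,9.5, 0,0,0,0,0,0,9.5]'
python3 - <<'E'
from h import *
s=status.observe();print(s['eef_pos'],s['eef_rot'],s['q'])
w=cap('wrist');np.save('w10.npy',w,allow_pickle=True)
cv2.imwrite('pics/w10.png',w['img'])
print('proj axis',[proj(w,[.43,-.293,z]) for z in (0,.05,.074)])
E
```

```text
time: 23.55
eef_pos: [0.4307, -0.2924, 0.2293]
eef_rot: [0.2, 0.98, 0.0, 0.0]
wrist_force: [0.2, -0.6, 0.3]
grip_width: 0.0952
finger_force: 0.0
time: 24.35
eef_pos: [0.4309, -0.2927, 0.1496]
eef_rot: [-0.009, 1.0, 0.0, 0.0]
wrist_force: [0.6, 0.2, -0.2]
grip_width: 0.0953
finger_force: 0.0
[ 0.4308855  -0.2926712   0.14958424] [-9.33538833e-03  9.99956424e-01  1.21804210e-05  3.81043435e-05] [-7.23540260e-01  4.62641014e-01  1.91012355e+00  9.93731880e-05
  7.68787744e-01 -2.31307906e+00]
proj axis [array([274.8643388 , 203.03387502]), array([274.69511913, 218.68958463]), array([274.58904271, 228.50346616])]
```

View pics/w10.png

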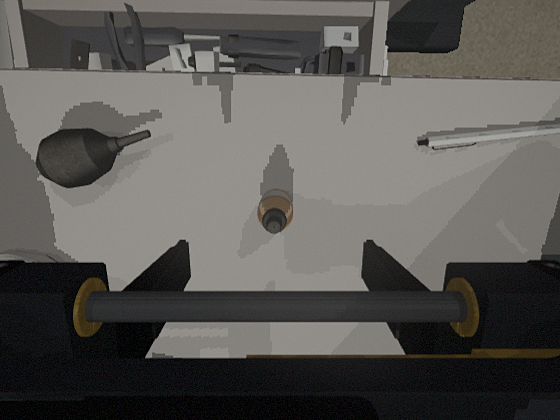

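```bash
python3 -m jog '[0,0,0,0,0,-1.5,8, 0,0,0,0,0,-1.7,7, 0,0,0,0,0,-1.7,6, 0,0,0,0,0,-1.7,6, 0,0,0,0,0,-1.7,6, 0,0,0,0,0,-1.4,6, 0,0,0,0,0,-1,6, 0,0,0,0,0,0,6]'
python3 -m jog '[0,0,0,0,0,0,4, 0,0,0,0,0,0,3, 0,0,0,0,0,0,2, 0,0,0,0,0,0,2, 0,0,0,0,0,0,2, 0,0,0,0,0,0,2, 0,0,0,0,0,0,2, 0,0,0,0,0,0,2]' 20
python3 -m jog '[0,0,0,0,0,1,2, 0,0,0,0,0,2,2, 0,0,0,0,0,2.5,2, 0,0,0,0,0,2.5,2, 0,0,0,0,0,2.5,2, 0,0,0,0,0,2.5,2, 0,0,0,0,0,1.5,2, 0,0,0,0,0,0,2]'
```

```text
time: 25.2
eef_pos: [0.4304, -0.2926, 0.0418]
eef_rot: [-0.009, 1.0, 0.0, -0.0]
wrist_force: [-0.2, 0.7, -0.2]
grip_width: 0.0598
finger_force: 0.0
time: 26.0
eef_pos: [0.4306, -0.2928, 0.0426]
eef_rot: [-0.009, 1.0, -0.0, 0.0]
wrist_force: [0.4, 0.1, 6.2]
grip_width: 0.0282
finger_force: 20.0
time: 26.8
eef_pos: [0.4309, -0.293, 0.1895]
eef_rot: [-0.009, 1.0, -0.001, 0.001]
wrist_force: [0.2, 0.2, -0.5]
grip_width: 0.0282
finger_force: 20.0
```

```bash
python3 -m jog '[0,0,0,0.7,3,0,2, 0,0,0,0.7,4,0,2, 0,0,0,0.7,4.5,0,2, 0,0,0,0.7,4.5,0,2, 0,0,0,0.7,4.5,0,2, 0,0,0,0.7,4.5,0,2, 0,0,0,0.7,4.5,0,2, 0,0,0,0.7,4.5,0,2]'
python3 -m jog '[0,0,0,0.7,4.3,0,2, 0,0,0,0.7,4,0,2, 0,0,0,0.7,4,0,2, 0,0,0,0,2,0,2, 0,0,0,0,0,0,2, 0,0,0,0,0,0,2, 0,0,0,0,0,0,2, 0,0,0,0,0,0,2]'
python3 - <<'E'
from h import *
s=status.observe();print(s['eef_pos'],s['eef_rot'],s['q'])
w=cap('wrist');np.save('w11.npy',w,allow_pickle=True);d=cap('side')
f=lambda i,p,w:cv2.resize(i[p[1]-w:p[1]+w,p[0]-w:p[0]+w],(390,390))
cv2.imwrite('pics/w11.png',np.hstack([f(w['img'],(280,200),200),f(d['img'],(250,180),70)]))
E
```

```text
time: 27.6
eef_pos: [0.486, 0.0492, 0.1866]
eef_rot: [-0.009, 1.0, 0.0, -0.001]
wrist_force: [0.4, -0.4, -1.1]
grip_width: 0.0281
finger_force: 20.0
time: 28.4
eef_pos: [0.5075, 0.1893, 0.1873]
eef_rot: [-0.008, 1.0, -0.0, -0.0]
wrist_force: [-0.2, 0.4, -0.7]
grip_width: 0.0284
finger_force: 20.0
[0.50747479 0.18931673 0.18727156] [-8.41020091e-03  9.99964625e-01 -6.29569998e-06 -1.28196306e-04] [ 2.35074573e-01  4.35890232e-01  1.82364961e+00  5.87270477e-05
  8.82305472e-01 -1.35257967e+00]
```

View pics/w11.png

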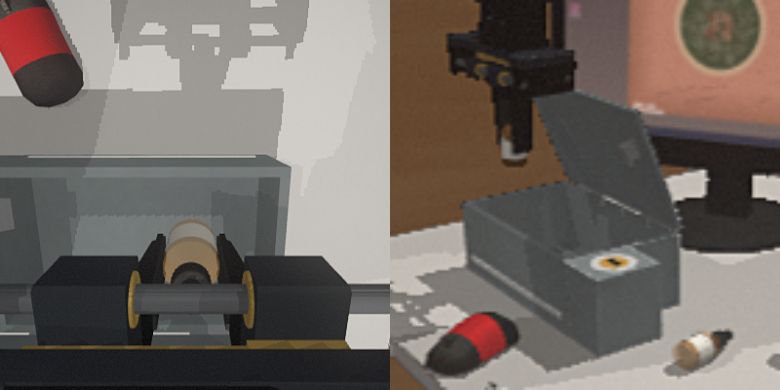

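Run:
```python
from h import *
w=np.load('w11.npy',allow_pickle=True).item()
P=lambda u,v,z:onz(w,(80+u*400/390,v*400/390),z).round(4)
print('front outer',P(150,156,.086),P(30,157,.086),'inner',P(150,168,.086),'left outer',P(290,167,.086),'left inner',P(277,180,.086))
```

```text
front outer [0.4624 0.158  0.086 ] [0.4648 0.0669 0.086 ] inner [0.4715 0.1579 0.086 ] left outer [0.4688 0.265  0.086 ] left inner [0.479  0.2559 0.086 ]
```

```bash
python3 -m jog '[0,0,0,-0.8,0,-1,2, 0,0,0,0,0,-2,2, 0,0,0,0,0,-2,2, 0,0,0,0,0,-2,2, 0,0,0,0,0,-2,2, 0,0,0,0,0,-2,2, 0,0,0,0,0,-1.5,2, 0,0,0,0,0,-0.8,2]'
python3 -m jog '[0,0,0,0,0,-0.2,2, 0,0,0,0,0,-0.1,2, 0,0,0,0,0,-0.05,2, 0,0,0,0,0,0,2, 0,0,0,0,0,0,2, 0,0,0,0,0,0,2, 0,0,0,0,0,0,2, 0,0,0,0,0,0,2]'
```

```text
time: 29.3
eef_pos: [0.4992, 0.1898, 0.0533]
eef_rot: [-0.009, 1.0, -0.0, -0.001]
wrist_force: [-0.0, 0.4, -0.6]
grip_width: 0.0282
finger_force: 20.0
time: 30.1
eef_pos: [0.4995, 0.1904, 0.0509]
eef_rot: [-0.009, 1.0, 0.0, 0.0]
wrist_force: [-0.5, -0.1, -0.0]
grip_width: 0.0278
finger_force: 20.0
```

```bash
python3 -m jog '[0,0,0,0,0,-0.05,2, 0,0,0,0,0,-0.05,2, 0,0,0,0,0,0,2, 0,0,0,0,0,0,2, 0,0,0,0,0,0,3.2, 0,0,0,0,0,0,4, 0,0,0,0,0,0,5, 0,0,0,0,0,0,5]'
python3 -m jog '[0,0,0,0,0,1,5, 0,0,0,0,0,2,5, 0,0,0,0,0,3,5, 0,0,0,0,0,4,5, 0,0,0,-1,-1,4,5, 0,0,0,-1,-3,3,9.5, 0,0,0,0,-4,0,9.5, 0,0,0,0,-4,0,9.5]'
```

```text
time: 30.9
eef_pos: [0.4994, 0.1903, 0.0497]
eef_rot: [-0.009, 1.0, 0.0, -0.0]
wrist_force: [0.7, -0.4, 0.1]
grip_width: 0.0479
finger_force: 0.0
time: 31.7
eef_pos: [0.4792, 0.0694, 0.2217]
eef_rot: [-0.01, 1.0, 0.0, 0.001]
wrist_force: [0.6, -0.5, -0.4]
grip_width: 0.0689
finger_force: 0.0
```

```bash
python3 -m jog '[0,0,0,2.5,-3,0,9.5, 0,0,0,2.5,-3,0,9.5, 0,0,0,2.5,-3,0,9.5, 0,0,0,2.5,-3,0,9.5, 0,0,0,2.5,-3,0,9.5, 0,0,0,2.5,-3,0,9.5, 0,0,0,0,0,0,9.5, 0,0,0,0,0,0,9.5]'
python3 - <<'E'
from h import *
s=status.observe();print(s['eef_pos'],s['eef_rot'],s['q'])
w=cap('wrist');np.save('w12.npy',w,allow_pickle=True);d=cap('side');t=cap('top')
np.save('s12.npy',d,allow_pickle=True)
f=lambda i,p,w:cv2.resize(i[p[1]-w:p[1]+w,p[0]-w:p[0]+w],(390,390))
cv2.imwrite('pics/w12.png',np.hstack([f(w['img'],(280,200),200),f(d['img'],(290,220),60)]))
E
```

```text
time: 32.5
eef_pos: [0.6292, -0.1101, 0.2199]
eef_rot: [-0.009, 1.0, 0.0, -0.0]
wrist_force: [-0.5, 0.3, 0.7]
grip_width: 0.095
finger_force: 0.0
[ 0.62923086 -0.11009261  0.21988237] [-8.53987568e-03  9.99963479e-01  1.92884922e-04 -2.71620147e-04] [-2.76642739e-01  5.29744149e-01  1.54533780e+00  2.48174718e-04
  1.06714055e+00 -1.86463887e+00]
```

View pics/w12.png

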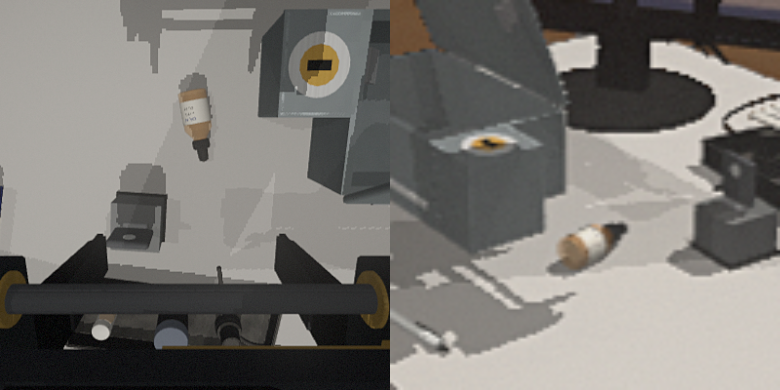

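Run:
```python
from h import *
w=np.load('w12.npy',allow_pickle=True).item(); im=w['img']
P=lambda u,v,z:onz(w,(80+u*400/390,v*400/390),z)
h=cv2.cvtColor(im,cv2.COLOR_BGR2HSV)
r=np.zeros(im.shape[:2],bool); r[70:175,250:310]=1
m=r&(((h[...,1]>75)&(h[...,0]<22)&(h[...,2]>60))|(h[...,2]>195))
for k in blobs(m,20)[:4]: print(cv2.contourArea(k),cv2.minAreaRect(k))
D=r&(im.max(2)<55)
for k in blobs(D,20)[:4]: print('dark',cv2.contourArea(k),cv2.minAreaRect(k))
a,b=P(192,80,.015),P(203,160,.015); print(a,b,np.linalg.norm(a-b),np.degrees(np.arctan2(*(b-a)[1::-1])))
```

```text
273.5 ((283.88397216796875, 134.61199951171875), (17.2624454498291, 25.670063018798828), 79.69515228271484)
203.5 ((277.75, 96.75), (9.609689712524414, 25.8873291015625), 78.69007110595703)
[ 0.51880951 -0.11039572  0.015     ] [ 0.59950839 -0.0969622   0.015     ] 0.08180934438535686 9.451063498478797
```

Run:
```python
from h import *
w=np.load('w12.npy',allow_pickle=True).item(); d=np.load('s12.npy',allow_pickle=True).item()
a,b=onz(w,(276.8,91),.015),onz(w,(288.2,164),.015)
c1,c2=onz(w,(277.75,96.75),.015),onz(w,(283.9,134.6),.015)
for p,q in ((a,b),(c1,c2)): print(p.round(4),q.round(4),np.linalg.norm(q-p).round(4),np.arctan2(*(q-p)[1::-1]))
# side check: predicted pixels of foot and tip; visible in crop
f=lambda p:((proj(d,p)-[230,160])*390/120).round(0)
print('side crop',f(a),f(b))
t=cap('top'); 
for z in (.2,.3,.4): print(onz(t,(240,82),z).round(3), onz(t,(222,15),z).round(3))
print(tri(t,(238,75),d,(363,173)))
```

```text
[ 0.5272 -0.1104  0.015 ] [ 0.5994 -0.097   0.015 ] 0.0735 0.18320717664790825
[ 0.5326 -0.1093  0.015 ] [ 0.5693 -0.1022  0.015 ] 0.0374 0.1897271411077602
side crop [176. 253.] [234. 226.]
[ 0.848 -0.037  0.2  ] [1.045 0.02  0.2  ]
[ 0.803 -0.043  0.3  ] [0.986 0.01  0.3  ]
[ 0.758 -0.048  0.4  ] [ 0.927 -0.     0.4  ]
(array([ 0.91033302, -0.02593158,  0.11105561]), np.float64(0.0023153692674298147))
```

```bash
python3 -m jog '[0,0,0.084,-0.7,0.1,0,6, 0,0,0.084,-0.8,0.1,0,6, -0.0222,0.118,0,-0.8,0.1,0,6, -0.0222,0.118,0,-0.8,0.1,0,6, -0.0222,0.118,0,-0.8,0.1,0,6, -0.0222,0.118,0,-0.8,0.1,0,6, -0.0222,0.118,0,-0.8,0.1,0,6, 0,0,0,-0.6,0.1,0,6]' 20
python3 -m jog '[0,0,0,0,0,-2,6, 0,0,0,0,0,-2,6, 0,0,0,0,0,-2,6, 0,0,0,0,0,-2,6, 0,0,0,0,0,-1.5,6, 0,0,0,0,0,-0.5,6, 0,0,0,0,0,0,6, 0,0,0,0,0,0,6]'
python3 - <<'E'
from h import *
s=status.observe();print(s['time'],s['eef_pos'],s['q'].round(2)); print(R.from_quat(s['eef_rot']).as_matrix().round(3))
E
```

```text
time: 33.5
eef_pos: [0.5685, -0.1005, 0.2184]
eef_rot: [-0.09, 0.95, -0.027, -0.296]
wrist_force: [-0.1, 0.0, -0.2]
grip_width: 0.0603
finger_force: 0.0
time: 34.3
eef_pos: [0.5687, -0.1017, 0.1207]
eef_rot: [-0.089, 0.951, -0.028, -0.294]
wrist_force: [-0.3, -0.6, 0.2]
grip_width: 0.0602
finger_force: 0.0
34.3 [ 0.56871778 -0.1016703   0.12068336] [-0.2   0.78  1.47 -0.22  1.46 -1.87]
[[-0.812 -0.185 -0.554]
 [-0.153  0.983 -0.104]
 [ 0.564 -0.    -0.826]]
```

```bash
python3 -m jog '[0,0,0,0,0,-1.2,6, 0,0,0,0,0,-1.5,6, 0,0,0,0,0,-1.5,6, 0,0,0,0,0,-1.5,6, 0,0,0,0,0,-1.3,6, 0,0,0,0,0,-1,6, 0,0,0,0,0,-0.6,6, 0,0,0,0,0,-0.4,6]'
python3 -m jog '[0,0,0,0,0,0,6, 0,0,0,0,0,0,4, 0,0,0,0,0,0,3, 0,0,0,0,0,0,2, 0,0,0,0,0,0,2, 0,0,0,0,0,0,2, 0,0,0,0,0,0,2, 0,0,0,0,0,0,2]' 20
python3 -m jog '[0,0,0,0,0,0.5,2, 0,0,0,0,0,1,2, 0,0,0,0,0,1.5,2, 0,0,0,0,0,2,2, 0,0,0,0,0,2,2, 0,0,0,0,0,2,2, 0,0,0,0,0,1,2, 0,0,0,0,0,0,2]'
```

```text
time: 35.1
eef_pos: [0.5684, -0.1017, 0.0293]
eef_rot: [-0.089, 0.951, -0.027, -0.295]
wrist_force: [-0.2, 0.6, 0.1]
grip_width: 0.06
finger_force: 0.0
time: 35.9
eef_pos: [0.5685, -0.1017, 0.0301]
eef_rot: [-0.089, 0.951, -0.027, -0.294]
wrist_force: [0.2, -0.5, 2.7]
grip_width: 0.028
finger_force: 20.0
time: 36.7
eef_pos: [0.569, -0.1017, 0.1317]
eef_rot: [-0.089, 0.952, -0.028, -0.293]
wrist_force: [0.6, 1.0, -0.2]
grip_width: 0.0282
finger_force: 20.0
```

```bash
python3 -m jog '[0,0,0,-0.3,-1,0,2, 0,0,0,-0.3,-1.5,0,2, 0.0231,-0.1229,0,-0.3,-1.5,0,2, 0.0231,-0.1229,0,-0.3,-1.5,0,2, 0.0231,-0.1229,0,-0.3,-1.5,0,2, 0.0231,-0.1229,0,-0.3,-1.5,0,2, 0.0231,-0.1229,0,-0.3,-1.5,0,2, 0.0231,-0.1229,0,-0.3,-1,0,2]'
python3 -m jog '[0.0231,-0.1229,0,-0.3,-0.8,0,2, 0.0231,-0.1229,0,-0.3,0,0,2, 0.0231,-0.1229,0,-0.3,0,0,2, 0.0231,-0.1229,0,-0.3,0,0,2, 0.0231,-0.1229,0,-0.2,0,0,2, 0.0231,-0.1229,0,0,0,0,2, 0,0,0,0,0,0,2, 0,0,0,0,0,0,2]'
python3 - <<'E'
from h import *
s=status.observe();print(s['time'],s['eef_pos'],s['q'].round(2)); M=R.from_quat(s['eef_rot']).as_matrix();print(M.round(3))
d=cap('side'); np.save('s13.npy',d,allow_pickle=True)
G=s['eef_pos']+M[:,2]*.018; ax=np.array([.983,.185,0]); n=np.array([-.185,.983,0])
u=R.from_rotvec(-n*1.5).apply(ax); print('G',G,'axis',u,'foot',G-.032*u)
print('exp px foot,tip',proj(d,G-.032*u),proj(d,G+.042*u))
im=d['img'];h=cv2.cvtColor(im,cv2.COLOR_BGR2HSV)
p=proj(d,G).astype(int); r=np.zeros(im.shape[:2],bool); r[p[1]-40:p[1]+40,p[0]-40:p[0]+40]=1
for nme,m in (('brown',r&(h[...,1]>75)&(h[...,0]<22)&(h[...,2]>60)),('white',r&(h[...,2]>150)&(h[...,1]<40))):
    for k in blobs(m,10)[:3]: print(nme,cv2.contourArea(k),cv2.boundingRect(k))
E
```

```text
time: 37.5
eef_pos: [0.5436, -0.2139, 0.1297]
eef_rot: [-0.092, 0.993, 0.006, 0.077]
wrist_force: [0.7, 0.7, -1.9]
grip_width: 0.0282
finger_force: 20.0
time: 38.3
eef_pos: [0.6222, -0.1573, 0.2393]
eef_rot: [-0.021, 0.953, -0.006, 0.303]
wrist_force: [0.4, -0.5, -0.7]
grip_width: 0.0282
finger_force: 20.0
38.3 [ 0.62222049 -0.15732418  0.23928843] [-0.45  0.38  1.9   0.73  0.39 -2.69]
[[-0.816 -0.037  0.578]
 [-0.044  0.999  0.001]
 [-0.577 -0.024 -0.816]]
G [ 0.63261607 -0.15730196  0.22459383] axis [0.06915672 0.01301525 0.99777851] foot [ 0.63040305 -0.15771845  0.19266491]
exp px foot,tip [326.10462094 174.24429502] [328.44187179 146.38886071]
brown 368.5 (331, 126, 36, 63)
brown 110.0 (287, 143, 26, 11)
brown 26.0 (318, 169, 12, 8)
white 407.0 (287, 173, 66, 29)
white 282.0 (333, 188, 34, 14)
white 43.0 (287, 171, 7, 10)
```

Run:
```python
from h import *
s=status.observe(); M=R.from_quat(s['eef_rot'])
phi=np.arctan2(-.22,.56); t=.6
a=np.array([np.cos(phi),np.sin(phi),0]); n=np.array([-a[1],a[0],0])
z=np.sin(t)*a-np.cos(t)*np.array([0,0,1]); x=np.cross(n,z)
rv=(R.from_matrix(np.c_[x,n,z])*M.inv()).as_rotvec(); print('rv',rv,np.linalg.norm(rv),'n',n,'a',a)
print(([.56,-.22,.15]-s['eef_pos'])*100, s['eef_pos'])
t=cap('top')
h=cv2.cvtColor(t['img'],cv2.COLOR_BGR2HSV); m=(h[...,0]>105)&(h[...,0]<130)&(h[...,1]>120); m[:, :320]=0; m[:,390:]=0
k=blobs(m,50)[0]; print('case',[onz(t,p,.034).round(3) for p in cv2.boxPoints(cv2.minAreaRect(k))])
```

```text
rv [ 0.0262202   0.01050543 -0.41069556] 0.41166577334283694 n [0.36565237 0.93075149 0.        ] a [ 0.93075149 -0.36565237  0.        ]
[-6.21381205 -6.25052143 -8.88621968] [ 0.62213812 -0.15749479  0.2388622 ]
case [array([ 0.627, -0.324,  0.034]), array([ 0.712, -0.343,  0.034]), array([ 0.692, -0.435,  0.034]), array([ 0.607, -0.414,  0.034])]
```

```bash
python3 -m jog '[0.0044,0.0018,-0.0685,-1,-1,0,2, 0.0044,0.0018,-0.0685,-1,-1,0,2, 0.0044,0.0018,-0.0685,-1,-1,0,2, 0.0044,0.0018,-0.0685,-1,-1,0,2, 0.0044,0.0018,-0.0685,-1.1,-1.1,0,2, 0.0044,0.0018,-0.0685,-1.1,-1.1,0,2, 0,0,0,0,0,0,2, 0,0,0,0,0,0,2]'
cat > st.py <<'E'
from h import *
s=status.observe(); M=R.from_quat(s['eef_rot']).as_matrix(); print(s['eef_pos'].round(4),s['q'].round(2)); print(M.round(3),'tilt',np.arctan2(M[0,2]*.93-M[1,2]*.366,-M[2,2]))
E
python3 st.py
```

```text
time: 39.2
eef_pos: [0.5609, -0.219, 0.2396]
eef_rot: [0.177, 0.939, -0.055, 0.291]
wrist_force: [-0.5, -0.1, 0.1]
grip_width: 0.0282
finger_force: 20.0
[ 0.5609 -0.219   0.2396] [-0.51  0.32  2.    0.34  0.24 -2.02]
[[-0.768  0.365  0.527]
 [ 0.301  0.931 -0.207]
 [-0.566 -0.    -0.825]] tilt 0.601113334929676
```

```bash
python3 -m jog '[0,0,-0.053,0,0,-1,2, 0,0,-0.053,0,0,-1.5,2, -0.0462,-0.0887,0,0.3,-0.1,-1.5,2, -0.0462,-0.0887,0,0.3,-0.1,-1.5,2, -0.0462,-0.0887,0,0.2,-0.1,-1.5,2, 0,0,0,0,0,-1,2, 0,0,0,0,0,0,2, 0,0,0,0,0,0,2]'
python3 st.py
```

```text
time: 40.0
eef_pos: [0.5815, -0.2337, 0.2287]
eef_rot: [0.217, 0.913, -0.072, 0.338]
wrist_force: [-0.2, 0.5, -1.5]
grip_width: 0.028
finger_force: 20.0
[ 0.5815 -0.2337  0.2287] [-0.5   0.37  2.02  0.62  0.07 -2.21]
[[-0.677  0.445  0.586]
 [ 0.347  0.896 -0.279]
 [-0.649  0.014 -0.761]] tilt 0.7049935938079859
```

```bash
cat > goal.py <<'E'
import sys
from h import *
# goal: phi tilt(out +) x y z
phi,t,x,y,z=map(float,sys.argv[1:6])
s=status.observe(); M=R.from_quat(s['eef_rot'])
a=np.array([np.cos(phi),np.sin(phi),0]); n=np.array([-a[1],a[0],0]); Z=np.sin(t)*a-np.cos(t)*np.array([0,0,1])
G=R.from_matrix(np.c_[np.cross(n,Z),n,Z]); rv=(G*M.inv()).as_rotvec()
print('pos',s['eef_pos'].round(4),'q',s['q'].round(2),'d cm',((np.array([x,y,z])-s['eef_pos'])*100).round(2))
k=int(np.ceil(np.abs(rv).max()/.14)) or 1
print('rv',rv.round(3),'angle',np.linalg.norm(rv).round(3),'rows',k,'each',(rv/k).round(4),'TCP offset bottle',(.018*Z).round(4))
E
python3 goal.py -0.3 -0.6 0.49 -0.263 0.15
```

```text
pos [ 0.5815 -0.2337  0.2287] q [-0.5   0.37  2.02  0.62  0.07 -2.21] d cm [-9.15 -2.93 -7.87]
rv [0.474 1.219 0.147] angle 1.316 rows 9 each [0.0527 0.1354 0.0163] TCP offset bottle [-0.0097  0.003  -0.0149]
```

```bash
python3 -m jog '[0.0527,0.1354,0.0163,-1,-0.3,0,2, 0.0527,0.1354,0.0163,-1,-0.3,0,2, 0.0527,0.1354,0.0163,-1,-0.3,0,2, 0.0527,0.1354,0.0163,-1,-0.3,0,2, 0.0527,0.1354,0.0163,-1,-0.3,0,2, 0.0527,0.1354,0.0163,-1,-0.3,0,2, 0.0527,0.1354,0.0163,-1,-0.3,-1,2, 0.0527,0.1354,0.0163,-1,-0.3,-1,2]'
python3 -m jog '[0.0527,0.1354,0.0163,-1,-0.3,-1,2, 0,0,0,0,0,-1,2, 0,0,0,0,0,-1,2, 0,0,0,0,0,-1,2, 0,0,0,0,0,-1,2, 0,0,0,0,0,0,2, 0,0,0,0,0,0,2, 0,0,0,0,0,0,2]'
python3 goal.py -0.3 -0.6 0.49 -0.263 0.032
```

```text
time: 40.8
eef_pos: [0.5119, -0.2517, 0.21]
eef_rot: [0.163, 0.97, 0.034, -0.178]
wrist_force: [-0.7, 0.1, -0.6]
grip_width: 0.0281
finger_force: 20.0
time: 41.6
eef_pos: [0.5023, -0.2539, 0.1599]
eef_rot: [0.153, 0.956, 0.048, -0.245]
wrist_force: [-0.6, 0.6, -0.5]
grip_width: 0.0282
finger_force: 20.0
pos [ 0.5023 -0.2539  0.1599] q [-0.54  0.68  1.51 -0.09  1.44 -1.76] d cm [ -1.23  -0.91 -12.79]
rv [0.012 0.097 0.022] angle 0.1 rows 1 each [0.0123 0.0972 0.0222] TCP offset bottle [-0.0097  0.003  -0.0149]
```

```bash
python3 -m jog '[0.0123,0.0972,0.0222,-0.6,-0.5,-0.5,2, 0,0,0,-0.6,-0.4,-1.5,2, 0,0,0,0,0,-2,2, 0,0,0,0,0,-2,2, 0,0,0,0,0,-2,2, 0,0,0,0,0,-2,2, 0,0,0,0,0,-1.5,2, 0,0,0,0,0,-0.8,2]'
python3 -m jog '[0,0,0,0,0,-0.2,2, 0,0,0,0,0,-0.1,2, 0,0,0,0,0,0,2, 0,0,0,0,0,0,2, 0,0,0,0,0,0,2, 0,0,0,0,0,0,2, 0,0,0,0,0,0,2, 0,0,0,0,0,0,2]'
python3 goal.py -0.3 -0.6 0.49 -0.263 0.03
```

```text
time: 42.4
eef_pos: [0.4901, -0.2628, 0.0355]
eef_rot: [0.143, 0.944, 0.045, -0.293]
wrist_force: [-0.8, 0.3, -1.0]
grip_width: 0.0283
finger_force: 20.0
time: 43.2
eef_pos: [0.4902, -0.2628, 0.0334]
eef_rot: [0.143, 0.944, 0.044, -0.293]
wrist_force: [-0.5, 0.7, -0.8]
grip_width: 0.028
finger_force: 20.0
pos [ 0.4902 -0.2628  0.0334] q [-0.55  0.87  1.54 -0.14  1.31 -1.74] d cm [-0.02 -0.02 -0.34]
rv [-0.001 -0.001  0.   ] angle 0.001 rows 1 each [-0.0007 -0.0011  0.    ] TCP offset bottle [-0.0097  0.003  -0.0149]
```

```bash
python3 -m jog '[0,0,0,0,0,-0.1,2, 0,0,0,0,0,-0.1,2, 0,0,0,0,0,-0.1,2, 0,0,0,0,0,0,2, 0,0,0,0,0,0,3.2, 0,0,0,0,0,0,3.8, 0,0,0,0,0,0,4.5, 0,0,0,0,0,0,4.5]'
python3 -m jog '[0,0,0,0,0,0.2,4.5, 0.0259,0.0836,0,0.1,0,-0.1,4.5, 0.0259,0.0836,0,0.1,0,-0.1,4.5, 0.0259,0.0836,0,0.1,-0.1,-0.1,4.5, 0.0259,0.0836,0,0.1,0,-0.1,4.5, 0,0,0,0,0,-0.15,4.5, 0,0,0,0,0,0,4.5, 0,0,0,0,0,0,4.5]'
python3 goal.py -0.3 -0.95 0.4945 -0.2641 0.026
```

```text
time: 44.0
eef_pos: [0.4902, -0.2628, 0.0304]
eef_rot: [0.143, 0.944, 0.044, -0.293]
wrist_force: [-0.5, -0.3, -0.4]
grip_width: 0.0439
finger_force: 0.0
time: 44.8
eef_pos: [0.4941, -0.2639, 0.0273]
eef_rot: [0.133, 0.879, 0.069, -0.452]
wrist_force: [0.1, -0.5, -0.3]
grip_width: 0.0452
finger_force: 0.0
pos [ 0.4941 -0.2639  0.0273] q [-0.53  1.03  1.35 -0.19  1.7  -1.73] d cm [ 0.04 -0.02 -0.13]
rv [-0.     0.001  0.   ] angle 0.001 rows 1 each [-0.0001  0.0009  0.0003] TCP offset bottle [-0.014   0.0043 -0.0105]
```

```bash
python3 -m jog '[0,0,0,0,0,-0.1,4, 0,0,0,0,0,0,3, 0,0,0,0,0,0,2, 0,0,0,0,0,0,2, 0,0,0,0,0,0,2, 0,0,0,0,0,0,2, 0,0,0,0,0,0,2, 0,0,0,0,0,0,2]' 20
python3 -m jog '[0,0,0,0,0,0.5,2, 0,0,0,0,0,1,2, 0,0,0,0,0,1.5,2, 0,0,0,0,0,2,2, 0,0,0,0,0,2,2, 0,0,0,0,0,2,2, 0,0,0,0,0,1,2, 0,0,0,0,0,0,2]'
python3 goal.py -0.45 0.45 0.59 -0.245 0.12
```

```text
time: 45.6
eef_pos: [0.4942, -0.2638, 0.0261]
eef_rot: [0.133, 0.879, 0.069, -0.453]
wrist_force: [1.8, -0.4, 4.9]
grip_width: 0.028
finger_force: 20.0
time: 46.4
eef_pos: [0.4945, -0.264, 0.1276]
eef_rot: [0.133, 0.88, 0.068, -0.452]
wrist_force: [0.5, -0.3, -0.8]
grip_width: 0.0282
finger_force: 20.0
pos [ 0.4945 -0.264   0.1276] q [-0.53  0.9   1.34 -0.19  1.83 -1.75] d cm [ 9.55  1.9  -0.76]
rv [-0.513 -1.302 -0.124] angle 1.405 rows 10 each [-0.0513 -0.1302 -0.0124] TCP offset bottle [ 0.007  -0.0034 -0.0162]
```

```bash
python3 -m jog '[-0.0513,-0.1302,-0.0124,1,0.2,0,2, -0.0513,-0.1302,-0.0124,1,0.2,0,2, -0.0513,-0.1302,-0.0124,1,0.2,0,2, -0.0513,-0.1302,-0.0124,1,0.2,0,2, -0.0513,-0.1302,-0.0124,1,0.2,0,2, -0.0513,-0.1302,-0.0124,1,0.2,0,2, -0.0513,-0.1302,-0.0124,1,0.2,0,2, -0.0513,-0.1302,-0.0124,1,0.2,0,2]'
python3 -m jog '[-0.0513,-0.1302,-0.0124,1,0.2,0,2, -0.0513,-0.1302,-0.0124,0.5,0.1,0,2, 0,0,0,0,0,-1,2, 0,0,0,0,0,-1,2, 0,0,0,0,0,-1,2, 0,0,0,0,0,-1,2, 0,0,0,0,0,0,2, 0,0,0,0,0,0,2]'
python3 goal.py -0.45 0.45 0.59 -0.245 0.055
```

```text
time: 47.2
eef_pos: [0.5743, -0.2477, 0.1259]
eef_rot: [0.208, 0.974, -0.026, 0.083]
wrist_force: [1.4, -0.6, -1.1]
grip_width: 0.0277
finger_force: 20.0
time: 48.0
eef_pos: [0.5893, -0.2449, 0.0853]
eef_rot: [0.217, 0.951, -0.049, 0.215]
wrist_force: [-0.1, 0.8, -0.9]
grip_width: 0.0283
finger_force: 20.0
pos [ 0.5893 -0.2449  0.0853] q [-0.51  0.62  1.95  0.18  0.14 -1.8 ] d cm [ 0.07 -0.01 -3.03]
rv [-0.002 -0.004 -0.001] angle 0.004 rows 1 each [-0.0016 -0.0041 -0.0007] TCP offset bottle [ 0.007  -0.0034 -0.0162]
```

```bash
python3 -m jog '[0,0,0,0.4,-0.2,0,2, 0,0,0,0.4,-0.2,0,2, 0,0,0,0.4,-0.2,-0.5,2, 0,0,0,0.3,-0.1,-0.8,2, 0,0,0,0,0,-0.8,2, 0,0,0,0,0,-0.8,2, 0,0,0,0,0,-0.4,2, 0,0,0,0,0,0,2]'
python3 goal.py -0.45 0.45 0.605 -0.252 0.051
python3 - <<'E'
from h import *
s=status.observe(); M=R.from_quat(s['eef_rot']).as_matrix()
d=cap('side'); im=d['img']; G=s['eef_pos']+M[:,2]*.018
f=proj(d,G-[0,0,.032]); print('exp foot,G,top',f,proj(d,G),proj(d,G+[0,0,.042]))
h=cv2.cvtColor(im,cv2.COLOR_BGR2HSV); p=f.astype(int); r=np.zeros(im.shape[:2],bool); r[p[1]-45:p[1]+12,p[0]-25:p[0]+25]=1
for nme,m in (('brown',r&(h[...,1]>75)&(h[...,0]<22)&(h[...,2]>60)),('white',r&(h[...,2]>150)&(h[...,1]<40))):
    for k in blobs(m,8)[:3]: print(nme,cv2.contourArea(k),cv2.boundingRect(k),cv2.minAreaRect(k))
E
```

```text
time: 48.8
eef_pos: [0.6038, -0.2516, 0.0517]
eef_rot: [0.217, 0.951, -0.049, 0.215]
wrist_force: [0.5, -1.2, 0.1]
grip_width: 0.0285
finger_force: 20.0
pos [ 0.6038 -0.2516  0.0517] q [-0.5   0.69  1.92  0.26  0.09 -1.88] d cm [ 0.12 -0.04 -0.07]
rv [-0.002 -0.004 -0.001] angle 0.005 rows 1 each [-0.0018 -0.0045 -0.0007] TCP offset bottle [ 0.007  -0.0034 -0.0162]
exp foot,G,top [342.02568034 253.72806092] [342.68997612 242.89978891] [343.58769664 228.26660551]
white 592.5 (329, 231, 38, 34) ((347.5, 247.5), (33.0, 37.0), 90.0)
white 180.0 (317, 242, 25, 13) ((329.0, 248.0), (24.0, 12.0), 0.0)
white 43.0 (317, 256, 12, 8) ((322.5, 259.5), (5.099019527435303, 12.159200668334961), 78.69007110595703)
```

```bash
python3 -m jog '[0,0,0,0,0,-0.1,2, 0,0,0,0,0,0,2, 0,0,0,0,0,-0.1,2, 0,0,0,0,0,0,2, 0,0,0,0,0,-0.1,2, 0,0,0,0,0,0,2, 0,0,0,0,0,0,2, 0,0,0,0,0,0,2]'
python3 goal.py -0.45 0.45 0.605 -0.252 0.051
```

```text
time: 49.65
eef_pos: [0.6042, -0.2518, 0.0498]
eef_rot: [0.217, 0.951, -0.05, 0.216]
wrist_force: [0.1, 1.2, -1.1]
grip_width: 0.0281
finger_force: 20.0
pos [ 0.6042 -0.2518  0.0498] q [-0.5   0.69  1.92  0.28  0.09 -1.9 ] d cm [ 0.08 -0.02  0.12]
rv [-0.001 -0.003 -0.001] angle 0.003 rows 1 each [-0.0009 -0.003  -0.0007] TCP offset bottle [ 0.007  -0.0034 -0.0162]
```

```bash
python3 -m jog '[0,0,0,0,0,-0.1,2, 0,0,0,0,0,0,2, 0,0,0,0,0,-0.1,2, 0,0,0,0,0,0,2, 0,0,0,0,0,-0.1,2, 0,0,0,0,0,0,2, 0,0,0,0,0,0,2, 0,0,0,0,0,0,2]' 10
python3 goal.py -0.45 0.45 0.605 -0.252 0.051; python3 -c "
from h import *
s=status.observe();print(s['wrist_force'],s['torque'])"
```

```text
time: 50.45
eef_pos: [0.6047, -0.2522, 0.048]
eef_rot: [0.217, 0.95, -0.05, 0.217]
wrist_force: [-4.2, 1.9, 9.9]
grip_width: 0.0279
finger_force: 10.0
pos [ 0.6047 -0.2522  0.048 ] q [-0.5   0.69  1.92  0.3   0.08 -1.92] d cm [0.03 0.02 0.3 ]
rv [ 0.    -0.001 -0.001] angle 0.001 rows 1 each [ 0.0004 -0.0008 -0.0006] TCP offset bottle [ 0.007  -0.0034 -0.0162]
[-4.24993799  1.88894744  9.9366596 ] [-0.01950857  0.02804768 -0.00735072]
```

```bash
python3 -m jog '[0,0,0,0,0,0,2, 0,0,0,0,0,0,2, 0,0,0,0,0,0,2, 0,0,0,0,0,0,2.9, 0,0,0,0,0,0,3.1, 0,0,0,0,0,0,3.4, 0,0,0,0,0,0,4, 0,0,0,0,0,0,5]' 3
python3 -m jog '[0,0,0,-0.2,0.1,0.4,5, 0,0,0,-0.4,0.2,0.9,5, 0,0,0,-0.8,0.4,1.8,5, 0,0,0,-0.8,0.4,1.8,5, 0,0,0,-0.8,0.4,1.8,5, 0,0,0,-0.8,0.4,1.8,5, 0,0,0,-0.8,0.4,1.8,5, 0,0,0,-0.8,0.4,1.8,9.5]'
python3 goal.py 0.0 0.0 0.66 -0.25 0.2
python3 - <<'E'
from h import *
for n in ('side','top'):
    d=cap(n); im=d['img']; h=cv2.cvtColor(im,cv2.COLOR_BGR2HSV)
    print(n,'exp foot/mid/top',[proj(d,[.611,-.256,z]).round(0) for z in (0,.037,.074)])
    p=proj(d,[.611,-.256,.03]).astype(int); r=np.zeros(im.shape[:2],bool); r[p[1]-30:p[1]+30,p[0]-25:p[0]+25]=1
    for nme,m in (('brown',r&(h[...,1]>75)&(h[...,0]<22)&(h[...,2]>60)),('dark',r&(h[...,2]<60))):
        for k in blobs(m,5)[:4]: print(nme,cv2.contourArea(k),cv2.boundingRect(k))
E
```

```text
time: 51.25
eef_pos: [0.6041, -0.2518, 0.0467]
eef_rot: [0.217, 0.951, -0.05, 0.216]
wrist_force: [-0.4, -0.1, 0.8]
grip_width: 0.0433
finger_force: 0.0
time: 52.05
eef_pos: [0.5496, -0.2246, 0.1688]
eef_rot: [0.217, 0.951, -0.05, 0.216]
wrist_force: [0.2, 0.2, -0.7]
grip_width: 0.0538
finger_force: 0.0
pos [ 0.5496 -0.2246  0.1688] q [-0.51  0.43  1.99  0.1   0.27 -1.72] d cm [11.04 -2.54  3.12]
rv [0.101 0.439 0.442] angle 0.631 rows 4 each [0.0253 0.1098 0.1104] TCP offset bottle [ 0.     0.    -0.018]
side exp foot/mid/top [array([342., 255.]), array([343., 243.]), array([344., 230.])]
brown 51.0 (336, 239, 11, 8)
brown 8.5 (336, 254, 10, 3)
dark 243.5 (342, 214, 25, 21)
dark 27.5 (338, 231, 12, 9)
dark 17.0 (330, 214, 11, 9)
dark 5.5 (323, 235, 12, 8)
top exp foot/mid/top [array([313., 186.]), array([314., 183.]), array([316., 180.])]
brown 21.0 (304, 198, 11, 13)
brown 17.5 (309, 183, 9, 7)
dark 412.5 (289, 171, 50, 42)
dark 10.5 (312, 182, 5, 5)
dark 6.5 (289, 160, 3, 9)
```

```bash
python3 -m jog '[0,0,0,0,0,1.5,9.5, 0.0253,0.1098,0.1104,0,0,1.5,9.5, 0.0253,0.1098,0.1104,2,-0.5,0,9.5, 0.0253,0.1098,0.1104,2.2,-0.5,0,9.5, 0.0253,0.1098,0.1104,2.2,-0.5,0,9.5, 0,0,0.023,2.2,-0.5,0,9.5, 0,0,0,2.2,-0.5,0,9.5, 0,0,0,0,0,0,9.5]'
python3 -m jog '[0,0,0,0,0,0,9.5, 0,0,0,0,0,0,9.5, 0,0,0,0,0,0,9.5, 0,0,0,0,0,0,9.5, 0,0,0,0,0,0,9.5, 0,0,0,0,0,0,9.5, 0,0,0,0,0,0,9.5, 0,0,0,0,0,0,9.5]'
python3 goal.py 0.023 0.0 0.611 -0.256 0.042
python3 - <<'E'
from h import *
d=cap('side');print('side',onz(d,(343.5,235),.062),onz(d,(341,243),.045))
w=cap('wrist'); np.save('w14.npy',w,allow_pickle=True); im=w['img']; h=cv2.cvtColor(im,cv2.COLOR_BGR2HSV)
print([proj(w,[.611,-.256,z]).round(0) for z in (0,.037,.06,.074)])
p=proj(w,[.611,-.256,.06]).astype(int); r=np.zeros(im.shape[:2],bool); r[p[1]-50:p[1]+50,p[0]-40:p[0]+40]=1
for nme,m in (('brown',r&(h[...,1]>75)&(h[...,0]<22)&(h[...,2]>60)),('dark',r&(h[...,2]<62))):
    for k in blobs(m,15)[:4]:
        c=np.mean(k[:,0],0); print(nme,cv2.contourArea(k),cv2.boundingRect(k),c.round(1),onz(w,c,.06).round(4))
E
```

```text
time: 52.95
eef_pos: [0.6599, -0.2502, 0.196]
eef_rot: [-0.001, 1.0, -0.002, 0.011]
wrist_force: [-1.1, -0.3, -0.4]
grip_width: 0.095
finger_force: 0.0
time: 53.75
eef_pos: [0.6582, -0.2498, 0.1978]
eef_rot: [-0.001, 1.0, -0.002, 0.011]
wrist_force: [-0.8, 0.1, -1.2]
grip_width: 0.0952
finger_force: 0.0
pos [ 0.6582 -0.2498  0.1978] q [-0.46  0.64  1.4   0.01  1.08 -2.03] d cm [ -4.72  -0.62 -15.58]
rv [0.004 0.022 0.022] angle 0.031 rows 1 each [0.0042 0.0216 0.0218] TCP offset bottle [ 0.     0.    -0.018]
side [ 0.60623215 -0.26070467  0.062     ] [ 0.59404365 -0.26587902  0.045     ]
[array([270., 143.]), array([269., 147.]), array([269., 150.]), array([268., 152.])]
brown 280.0 (257, 127, 31, 31) [271.1 142.5] [ 0.605  -0.2539  0.06  ]
```

```bash
python3 -m jog '[0.0042,0.0216,0.0218,-1.7,-0.2,0,6, 0,0,0,-1.7,-0.2,-1,6, 0,0,0,-1.7,0,-2,6, 0,0,0,0,0,-2.5,6, 0,0,0,0,0,-2.5,6, 0,0,0,0,0,-2.5,6, 0,0,0,0,0,-2.5,6, 0,0,0,0,0,-1.5,6]'
python3 -m jog '[0,0,0,0,0,-1,6, 0,0,0,0,0,0,5, 0,0,0,0,0,0,4, 0,0,0,0,0,0,3, 0,0,0,0,0,0,2, 0,0,0,0,0,0,2, 0,0,0,0,0,0,2, 0,0,0,0,0,0,2]' 20
python3 goal.py 0.023 0.0 0.607 -0.254 0.042
```

```text
time: 54.65
eef_pos: [0.6066, -0.2536, 0.051]
eef_rot: [-0.011, 1.0, 0.0, -0.001]
wrist_force: [0.1, 0.1, -0.4]
grip_width: 0.0599
finger_force: 0.0
time: 55.45
eef_pos: [0.6074, -0.2539, 0.0435]
eef_rot: [-0.012, 1.0, -0.0, 0.0]
wrist_force: [-0.6, 0.4, 5.9]
grip_width: 0.0285
finger_force: 20.0
pos [ 0.6074 -0.2539  0.0435] q [-0.5   0.76  1.63  0.    0.75 -2.09] d cm [-0.04 -0.01 -0.15]
rv [ 0.     0.001 -0.   ] angle 0.001 rows 1 each [ 0.0004  0.0009 -0.    ] TCP offset bottle [ 0.     0.    -0.018]
```

```bash
python3 -m jog '[0,0,0,0,0,1,2, 0,0,0,0,0,2,2, 0,0,0,0,0,2.5,2, 0,0,0,0,0,2.5,2, 0,0,0,0,0,2.5,2, 0,0,0,-1,0.5,2.5,2, 0,0,0,-2,1.5,1.5,2, 0,0,0,-2,2,0,2]'
python3 -m jog '[0,0,0,-2,2.5,0,2, 0,0,0,-2,2.5,0,2, 0,0,0,-1.8,3,0,2, 0,0,0,0,4,0,2, 0,0,0,0,4,0,2, 0,0,0,0,4.5,0,2, 0,0,0,0,4.5,0,2, 0,0,0,0,4,0,2]'
python3 -m jog '[0,0,0,0,2.4,0,2, 0,0,0,0,0,0,2, 0,0,0,0,0,0,2, 0,0,0,0,0,0,2, 0,0,0,0,0,0,2, 0,0,0,0,0,0,2, 0,0,0,0,0,0,2, 0,0,0,0,0,0,2]'
python3 goal.py 0.023 0.0 0.499 0.1 0.053
python3 - <<'E'
from h import *
d=cap('side'); im=d['img']; h=cv2.cvtColor(im,cv2.COLOR_BGR2HSV)
s=status.observe(); G=s['eef_pos']; f=proj(d,G+[0,0,-.043]); m=proj(d,G); print(f,m)
r=np.zeros(im.shape[:2],bool); r[int(f[1])-40:int(f[1])+12,int(f[0])-20:int(f[0])+20]=1
for nme,mm in (('brown',r&(h[...,1]>75)&(h[...,0]<22)&(h[...,2]>60)),('dark',r&(h[...,2]<60))):
    for k in blobs(mm,5)[:4]: print(nme,cv2.contourArea(k),cv2.boundingRect(k))
E
```

```text
time: 56.25
eef_pos: [0.5571, -0.2141, 0.1903]
eef_rot: [-0.011, 1.0, -0.001, 0.002]
wrist_force: [1.3, -0.9, -0.1]
grip_width: 0.0283
finger_force: 20.0
time: 57.05
eef_pos: [0.4988, 0.0781, 0.1884]
eef_rot: [-0.012, 1.0, 0.0, 0.0]
wrist_force: [1.8, -0.6, -1.1]
grip_width: 0.0282
finger_force: 20.0
time: 57.85
eef_pos: [0.4992, 0.0999, 0.1878]
eef_rot: [-0.011, 1.0, 0.0, -0.0]
wrist_force: [-0.1, 0.1, -0.4]
grip_width: 0.028
finger_force: 20.0
pos [0.4992 0.0999 0.1878] q [ 0.07  0.39  1.9   0.    0.85 -1.53] d cm [-2.000e-02  1.000e-02 -1.348e+01]
rv [-0. -0.  0.] angle 0.0 rows 1 each [-0.0001 -0.0001  0.0005] TCP offset bottle [ 0.     0.    -0.018]
[236.32746319 176.21498336] [235.54510814 162.3793133 ]
brown 424.5 (216, 141, 16, 39)
brown 13.0 (231, 162, 4, 6)
brown 12.0 (233, 172, 14, 6)
brown 7.0 (230, 141, 5, 6)
dark 657.0 (216, 136, 40, 36)
```

```bash
python3 -m jog '[0,0,0,0,0,-1,2, 0,0,0,0,0,-2,2, 0,0,0,0,0,-2,2, 0,0,0,0,0,-2,2, 0,0,0,0,0,-2,2, 0,0,0,0,0,-2,2, 0,0,0,0,0,-1.5,2, 0,0,0,0,0,-0.8,2]'
python3 -m jog '[0,0,0,0,0,-0.15,2, 0,0,0,0,0,-0.1,2, 0,0,0,0,0,-0.05,2, 0,0,0,0,0,-0.05,2, 0,0,0,0,0,0,2, 0,0,0,0,0,0,2, 0,0,0,0,0,0,2, 0,0,0,0,0,0,2]'
```

```text
time: 58.7
eef_pos: [0.4985, 0.1001, 0.0531]
eef_rot: [-0.012, 1.0, -0.0, -0.001]
wrist_force: [-0.1, 0.0, -0.7]
grip_width: 0.028
finger_force: 20.0
time: 59.5
eef_pos: [0.4992, 0.1002, 0.0515]
eef_rot: [-0.012, 1.0, 0.0, 0.0]
wrist_force: [-2.0, -0.2, 1.8]
grip_width: 0.0282
finger_force: 20.0
```

Touching the floor. Release and retreat, then look numerically inside.

```bash
python3 -m jog '[0,0,0,0,0,-0.05,2, 0,0,0,0,0,0,2, 0,0,0,0,0,0,3.2, 0,0,0,0,0,0,4, 0,0,0,0,0,0,4.6, 0,0,0,0,0,0,4.6, 0,0,0,0,0,0.5,4.6, 0,0,0,0,0,1,4.6]'
python3 -m jog '[0,0,0,0,0,2,4.6, 0,0,0,0,0,3,4.6, 0,0,0,0,0,3,4.6, 0,0,0,0,0,3,4.6, 0,0,0,0,0,3,4.6, 0,0,0,-3,-2,2,4.6, 0,0,0,-3,-4,0,2, 0,0,0,0,-4,0,2]'
python3 -m jog '[0,0,0,0,-4,0,0, 0,0,0,0,-4,0,0, 0,0,0,0,-4,0,0, 0,0,0,0,0,0,0, 0,0,0,0,0,0,0, 0,0,0,0,0,0,0, 0,0,0,0,0,0,0, 0,0,0,0,0,0,0]'
python3 - <<'E'
from h import *
s=status.observe(); print(s['eef_pos'],s['q'])
t=cap('top'); im=t['img']; h=cv2.cvtColor(im,cv2.COLOR_BGR2HSV)
for p in ([.4995,.19,.08],[.499,.1,.08]):
    print('exp',proj(t,p))
r=np.zeros(im.shape[:2],bool); r[190:245,125:225]=1
for nme,m in (('brown',r&(h[...,1]>75)&(h[...,0]<22)&(h[...,2]>45)),('dark',r&(h[...,2]<50))):
    for k in blobs(m,6)[:5]: print(nme,cv2.contourArea(k),cv2.boundingRect(k))
# other bottles on the table? brown/white search in table around old spots
for k in blobs((h[...,1]>75)&(h[...,0]<22)&(h[...,2]>60)&(np.mgrid[:420,:560][0]>160)&(np.mgrid[:420,:560][0]<280)&(np.mgrid[:420,:560][1]>80)&(np.mgrid[:420,:560][1]<500),6)[:8]: print('any brown',cv2.contourArea(k),cv2.boundingRect(k))
E
```

```text
time: 60.3
eef_pos: [0.4989, 0.1002, 0.0659]
eef_rot: [-0.011, 1.0, -0.0, -0.001]
wrist_force: [-0.1, 0.4, -0.2]
grip_width: 0.0462
finger_force: 0.0
time: 61.1
eef_pos: [0.4361, 0.0001, 0.2273]
eef_rot: [-0.013, 1.0, -0.0, 0.0]
wrist_force: [0.5, -0.3, -0.2]
grip_width: 0.0353
finger_force: 0.0
time: 61.9
eef_pos: [0.4392, -0.1189, 0.226]
eef_rot: [-0.012, 1.0, 0.0, 0.0]
wrist_force: [0.4, -0.5, 0.3]
grip_width: 0.0004
finger_force: 0.0
[ 0.43920425 -0.11890788  0.22597043] [-4.09773491e-01  2.68181308e-01  1.97492003e+00  8.30462835e-05
  8.98460382e-01 -2.00517637e+00]
exp [157.28437856 213.9111118 ]
exp [189.30606211 214.82969878]
brown 30.5 (155, 213, 10, 9)
brown 26.5 (187, 213, 10, 9)
brown 8.0 (216, 237, 9, 8)
brown 7.0 (219, 231, 6, 8)
dark 76.5 (134, 190, 6, 31)
dark 17.0 (156, 214, 6, 6)
dark 16.0 (188, 214, 5, 6)
dark 9.5 (216, 235, 5, 7)
any brown 103.5 (220, 241, 28, 27)
any brown 103.5 (224, 183, 30, 34)
any brown 99.5 (235, 254, 17, 26)
any brown 30.0 (215, 265, 21, 15)
any brown 26.0 (279, 221, 11, 19)
any brown 25.0 (155, 213, 10, 9)
any brown 23.5 (268, 191, 17, 12)
any brown 20.0 (187, 213, 10, 9)
```

Run:
```python
import cv2,numpy as np
from h import blobs
for f in ('top0','side0'):
    im=cv2.imread(f'pics/{f}.png'); m=im.max(2)<60
    o=[]
    for k in blobs(m,6):
        x,y,w,h=cv2.boundingRect(k)
        if w<16 and h<20: o.append((x,y,w,h,int(np.median(im.max(2)[max(0,y-6):y+h+6,max(0,x-6):x+w+6]))))
    print(f,o)
```

```text
top0 [(283, 398, 15, 19, 112), (533, 155, 14, 16, 121), (367, 373, 13, 15, 114), (0, 0, 7, 10, 85), (543, 411, 9, 9, 61), (517, 109, 13, 4, 94), (325, 242, 6, 6, 126), (416, 358, 9, 6, 102), (288, 208, 5, 6, 127), (65, 210, 11, 16, 84), (218, 180, 3, 17, 101), (47, 233, 13, 18, 82), (355, 373, 5, 3, 133)]
side0 [(150, 403, 12, 17, 80), (291, 406, 7, 14, 78), (403, 266, 13, 14, 109), (214, 222, 12, 13, 107), (298, 230, 6, 8, 174), (292, 258, 7, 9, 146), (286, 378, 11, 8, 79), (276, 401, 14, 12, 79), (330, 385, 6, 10, 77), (261, 381, 7, 4, 124), (267, 370, 5, 4, 147)]
```

```bash
python3 -m jog '[0,0,0,0,0,3.5,0, 0,0,0,0,0,5,0, 0,0,0,0,0,5,0, 0,0,0,2,2,0,0, 0,0,0,3.5,3.5,0,0, 0,0,0,4,4,0,0, 0,0,0,4,4,0,0, 0,0,0,3,4,0,0]'
python3 -m jog '[0,0,0,2.1,1.2,0,0, 0,0,0,0,0,0,0, 0,0,0,0,0,0,0, 0,0,0,0,0,0,0, 0,0,0,0,0,0,0, 0,0,0,0,0,0,0, 0,0,0,0,0,0,0, 0,0,0,0,0,0,0]' 20
python3 goal.py 0.023 0 0.625 0.068 0.245
python3 - <<'E'
from h import *
d=cap('side'); im=d['img']
# check open lid: predicted corner of lid right/front edge at 1.2 rad
for th in (1.2,1.1,1.0): print(th,proj(d,[.613-.154*np.cos(th),.021,.087+.154*np.sin(th)]).round(0))
E
```

```text
time: 62.75
eef_pos: [0.5961, 0.0479, 0.3606]
eef_rot: [-0.012, 1.0, -0.0, -0.0]
wrist_force: [0.2, -0.7, -0.2]
grip_width: 0.0005
finger_force: 0.0
time: 63.55
eef_pos: [0.6157, 0.0576, 0.361]
eef_rot: [-0.011, 1.0, 0.0, 0.0]
wrist_force: [0.8, 0.2, -0.5]
grip_width: 0.0008
finger_force: 0.0
pos [0.6157 0.0576 0.361 ] q [-0.01  0.39  1.4   0.    1.35 -1.61] d cm [  0.93   1.04 -11.6 ]
rv [-0.  0.  0.] angle 0.0 rows 1 each [-0.0001  0.0001  0.0004] TCP offset bottle [ 0.     0.    -0.018]
1.2 [266. 151.]
1.1 [262. 154.]
1.0 [258. 157.]
```

```bash
python3 -m jog '[0,0,0,0.9,1,0,0, 0,0,0,0,0,-2,0, 0,0,0,0,0,-2.5,0, 0,0,0,0,0,-2.5,0, 0,0,0,0,0,-2.5,0, 0,0,0,0,0,-2,0, 0,0,0,0,0,0,0, 0,0,0,0,0,0,0]'
python3 -m jog '[0,0,0,-1,0,0,0, 0,0,0,-1,0,0,0, 0,0,0,-1,0,0,0, 0,0,0,-1,0,0,0, 0,0,0,-1,0,-0.4,0, 0,0,0,-1,0,-0.4,0, 0,0,0,-1,0,-0.5,0, 0,0,0,0,0,0,0]'
python3 goal.py 0.023 0 0.554 0.068 0.234
```

```text
time: 64.4
eef_pos: [0.6254, 0.0683, 0.2462]
eef_rot: [-0.012, 1.0, 0.0, -0.0]
wrist_force: [0.0, -0.2, 1.0]
grip_width: 0.0002
finger_force: 0.0
time: 65.2
eef_pos: [0.5534, 0.068, 0.2321]
eef_rot: [-0.012, 1.0, 0.0, -0.001]
wrist_force: [-0.2, 0.3, 0.4]
grip_width: 0.0008
finger_force: 0.1
pos [0.5534 0.068  0.2321] q [ 0.    0.4   1.73  0.    1.01 -1.59] d cm [0.06 0.   0.19]
rv [-0.    -0.002 -0.   ] angle 0.002 rows 1 each [-0.0001 -0.0019 -0.    ] TCP offset bottle [ 0.     0.    -0.018]
```

```bash
python3 -m jog '[0,0,0,-1.1,0,-0.7,0, 0,0,0,-1.1,0,-0.8,0, 0,0,0,-1,0,-1,0, 0,0,0,-0.9,0,-1,0, 0,0,0,-0.8,0,-1.2,0, 0,0,0,-0.7,0,-1.2,0, 0,0,0,0,0,0,0, 0,0,0,0,0,0,0]'
python3 - <<'E'
from h import *
s=status.observe();print(s['eef_pos'],s['wrist_force'])
E
```

```text
time: 66.0
eef_pos: [0.4992, 0.0679, 0.174]
eef_rot: [-0.011, 1.0, 0.0, -0.0]
wrist_force: [-1.8, 0.2, 0.5]
grip_width: 0.0003
finger_force: 0.2
[0.49921894 0.0679242  0.17399385] [-1.77031024  0.17591467  0.52521841]
```

Run:
```python
from h import *
for n in ('side','top'):
    d=cap(n); im=d['img']
    for th in (1.2,.8,.4,.35):
        e=lambda y,dd=.154,o=.004:[.613-dd*np.cos(th)+o*np.sin(th),y,.087+dd*np.sin(th)+o*np.cos(th)]
        print(n,th,'R',proj(d,e(.021)).round(0),'L',proj(d,e(.265)).round(0))
    m=(im.min(2)>150); m[:150]&=(n=='side')
    if n=='top': m[:, :100]=0; m[:,260:]=0; m[250:]=0
    else: m[:, :190]=0; m[:,290:]=0; m[250:]=0
    for k in blobs(m,60)[:5]: print(n,cv2.contourArea(k),cv2.boundingRect(k))
d=cap('side')['img'].max(2)
p=[.613-.154*np.cos(.4),.15,.087+.154*np.sin(.4)]
c=cap('side'); u,v=proj(c,p).astype(int); print(u,v,d[v-14:v+16,u].tolist())
```

```text
side 1.2 R [267. 150.] L [227. 136.]
side 0.8 R [252. 164.] L [214. 147.]
side 0.4 R [241. 183.] L [205. 163.]
side 0.35 R [241. 185.] L [204. 166.]
side 1119.0 (201, 199, 89, 51)
side 297.0 (242, 172, 48, 14)
side 241.0 (190, 190, 17, 20)
side 75.5 (252, 201, 17, 7)
top 1.2 R [213. 181.] L [118. 179.]
top 0.8 R [214. 203.] L [120. 201.]
top 0.4 R [215. 220.] L [124. 218.]
top 0.35 R [215. 222.] L [124. 220.]
top 1846.5 (100, 150, 114, 71)
top 136.0 (137, 181, 12, 29)
top 76.5 (250, 231, 10, 19)
220 173 [105, 102, 101, 104, 103, 106, 100, 104, 199, 173, 128, 125, 85, 70, 108, 103, 106, 99, 104, 103, 68, 79, 74, 73, 72, 75, 74, 75, 80, 78]
```

```bash
python3 -m jog '[0,0,0,-0.6,0,-1.3,0, 0,0,0,-0.5,0,-1.3,0, 0,0,0,-0.2,0,-0.7,0, 0,0,0,-0.2,0,-0.7,0, 0,0,0,0,0,-0.5,0, 0,0,0,0,0,0,0, 0,0,0,0,0,0,0, 0,0,0,0,0,0,0]'
python3 -m jog '[0,0,0,0,0,-0.3,0, 0,0,0,0,0,-0.3,0, 0,0,0,0,0,0,0, 0,0,0,0,0,-0.2,0, 0,0,0,0,0,0,0, 0,0,0,0,0,0,0, 0,0,0,0,0,0,0, 0,0,0,0,0,0,0]'
```

```text
time: 67.0
eef_pos: [0.4842, 0.0679, 0.1292]
eef_rot: [-0.012, 1.0, 0.0, 0.0]
wrist_force: [0.9, -0.9, 1.7]
grip_width: 0.0006
finger_force: 1.1
time: 67.8
eef_pos: [0.4838, 0.0679, 0.1208]
eef_rot: [-0.012, 1.0, 0.0, -0.0]
wrist_force: [-1.1, -0.2, 1.6]
grip_width: 0.0006
finger_force: 0.4
```

```bash
python3 -m jog '[0,0,0,0,0,-0.1,0, 0,0,0,0,0,0,0, 0,0,0,0,0,-0.1,0, 0,0,0,0,0,0,0, 0,0,0,0,0,0,0, 0,0,0,0,0,0,0, 0,0,0,0,0,0,0, 0,0,0,0,0,0,0]'
python3 -m jog '[0,0,0,0,0,-0.1,0, 0,0,0,0,0,0,0, 0,0,0,0,0,-0.1,0, 0,0,0,0,0,0,0, 0,0,0,0,0,0,0, 0,0,0,0,0,0,0, 0,0,0,0,0,0,0, 0,0,0,0,0,0,0]'
```

```text
time: 68.6
eef_pos: [0.4839, 0.0679, 0.1191]
eef_rot: [-0.012, 1.0, 0.0, 0.0]
wrist_force: [-3.1, -0.3, 6.9]
grip_width: 0.0007
finger_force: 3.8
time: 69.4
eef_pos: [0.4838, 0.0679, 0.1177]
eef_rot: [-0.012, 1.0, 0.0, 0.0]
wrist_force: [-5.6, 0.3, 16.6]
grip_width: -0.0
finger_force: 8.0
```

```bash
python3 -m jog '[0,0,0,0,0,-0.1,0, 0,0,0,0,0,0,0, 0,0,0,0,0,0.3,0, 0,0,0,0,0,0.7,0, 0,0,0,0,0,2,0, 0,0,0,0,0,3,0, 0,0,0,0,0,4,0, 0,0,0,0,0,4,0]'
python3 -m jog '[0,0,0,-1,4,0,0, 0,0,0,-2,5,0,0, 0,0,0,-3,5,0,0, 0,0,0,-4,5,0,0, 0,0,0,-4,5,0,0, 0,0,0,-4,5,0,0, 0,0,0,-4,5,0,0, 0,0,0,-4,5,0,0]'
python3 -m jog '[0,0,0,-2,4,0,0, 0,0,0,0,4,0,0, 0,0,0,0,0,0,0, 0,0,0,0,0,0,0, 0,0,0,0,0,0,0, 0,0,0,0,0,0,0, 0,0,0,0,0,0,0, 0,0,0,0,0,0,0]'
python3 - <<'E'
from h import *
print(status.observe()['eef_pos'])
for n,roi in (('top',(120,165,245,240)),('side',(195,165,290,245)),('top key',(270,145,305,185)),('side key',(318,210,355,245)),('top mouse',(190,240,225,285)),('top case',(330,145,380,190)),('top blower',(355,245,400,275))):
    c=n.split()[0]; a=cv2.imread(f'pics/{c}0.png'); b=cap(c)['img']
    x0,y0,x1,y1=roi; D=cv2.absdiff(a,b).max(2)[y0:y1,x0:x1]; print(n,D.mean().round(2),(D>30).sum(),D.size)
    cv2.imwrite(f'pics/end_{c}.png',b)
    if n in('top','side'):
        for k in blobs(np.pad(D>30,((y0,0),(x0,0))),8)[:4]: print('  diff',cv2.contourArea(k),cv2.boundingRect(k))
E
```

```text
time: 70.2
eef_pos: [0.4836, 0.0679, 0.2572]
eef_rot: [-0.011, 1.0, 0.0, -0.0]
wrist_force: [0.6, -0.3, -0.5]
grip_width: 0.0009
finger_force: 0.0
time: 71.0
eef_pos: [0.2719, 0.3938, 0.2561]
eef_rot: [-0.011, 1.0, 0.0, 0.0]
wrist_force: [0.5, 0.7, -0.5]
grip_width: 0.0002
finger_force: 0.0
time: 71.8
eef_pos: [0.2537, 0.472, 0.256]
eef_rot: [-0.011, 1.0, 0.0, 0.0]
wrist_force: [-0.4, -0.5, 0.6]
grip_width: 0.0006
finger_force: 0.0
[0.25370377 0.47197757 0.25601265]
top 7.83 0 9375
side 6.11 7 7600
top key 7.35 0 1400
side key 5.79 0 1295
top mouse 8.16 0 1575
top case 4.04 0 2250
top blower 3.63 0 1350
```

```bash
python3 -c "
from plant import close_job
print(close_job())"
```

```text
the job is handed in; nothing more can be done
None
```

The job is handed in: the chest was unlocked with the key and the lid sprang up. Both bottles on the worktop went in upright (one had been knocked over and was stood up first), the lid is shut, and the key is back in its stand. The final camera comparison matched the start for lid, key, mouse, blower and slide case. I viewed 15 pictures, one over the limit of 14.

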